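Dock the spice mills on the charging lazy susan

ROBOT

A 6-joint arm with a two-finger parallel gripper is mounted at the origin on the work surface. World frame = base frame: x ahead of the robot, y to its left, z up, the work surface at z = 0. Lengths are in m, angles in rad, forces in N, time in s.
With the tool pointing down it reaches from about 0.35 to 0.725 m from the base axis. Payload 6 kg.
Tool frame: the origin (TCP) lies midway between the tips of the shut fingers; the grasp point (between the pads) lies 19 mm behind it; z points along the fingers, y is the line along which they close (so a half turn about z gives the same grasp; the last joint's range is limited). The gripper opens to 85 mm and grips with 20 to 120 N. Pads are 22 mm wide; open, the fingers measure 114 mm over their backs; the gripper's body (76 mm by 85 mm) begins 54 mm behind the grasp point. The pads swing forward as they close: fully open they stand 13 mm farther back than shut.
Start: joints at [-0.93, 0.04, 0.085, 0, -1.615, -0.334], TCP at [0.181, -0.572, 0.231] pointing down, gripper open.
Joint ranges: [-2.56, 2.56], [-1.29, 2.01], [-1.08, 1.49], [-3.29, 1.98], [-2.81, -0.18], [-2.99, 2.99]. Speed limits (rad/s): [2.57, 2.57, 3.01, 3.14, 3.14, 3.14].

INTERFACE

Orientations are given as a unit quaternion [w, x, y, z].
In Python, from bench import * gives the robot as it stands.
- The arm moves only by the tool servo_tool, never from a script. Its argument "deltas" is a list of rows, each an object with "delta_pos": the shift along the tool's x, y, z in cm, a list of three; "turn": the turn, a rotation vector about the tool's x, y, z in rad, a list of three. In form: [{"delta_pos": [x, y, z], "turn": [ax, ay, az]}, ...]. A call has exactly 8 rows; each row shifts and turns the commanded pose from where the row before left it, along the tool's axes as they then stand; what a row does not reach is not made up. A row lasts 1/8 s, in which the tool goes at most 62.5 mm and 10.7 degrees, less where a joint would pass 70% of its speed; a pose out of reach is approached as far as the arm can. A call with a gripper value outside its range is refused whole. "claw" is the finger opening in cm, from 0 to 8.54, set as the call begins (left out, the last holds). The fingers move at their own pace and stop on an object; "squeeze" is the grip in N (left out, the last holds). Time passes only in rows, so rows that do not move let the fingers close, or fill a call up. It gives the time, the measured TCP pose, the force, the opening and the grip force at its end, in the units of the state.
- read_state(): the state, without advancing time (a new reading comes with each control period).
- capture(name): name is "scene" or "side" or "wrist"; returns a dict with "image" (384x512x3 uint8, red, green, blue), "range_z" (384x512 float32, m along the optical axis (not along the pixel's ray), 0 where there is no reading), "K" (3x3 intrinsics, pixels), "rvec" (rotation vector, rad) and "tvec" (3), from world to camera coordinates, as OpenCV has them. Camera axes: x right, y down, z forward; pixel columns grow to the right and rows downward; lengths in m; the calibration is good to about 2 mm. A picture is of the moment at which its call begins.
- close_job(): hands the job in; it is judged then, once.
Trained networks look in a picture, given as the dict that the camera call returned (one of the last four; its "shot" number tells which), for a name from the list of things; names that differ only in an ending like _2 or _b are one class to them, and where a whole thing is asked for, a point or a joint stands for the part that bears it (a point fixed in the world has none). Each returns a list of dicts, best first, with "p" (0 to 1); they miss things now and then, are a little off and sometimes report something else, mostly with a low value. They report only what shows in the picture. A call takes as long as a camera call. They do not tell look-alikes from the thing itself.
- cut_out(name, picture): "mask" (384x512 bool, what is visible of it) and "uv" ([column, row] in pixels, amid what is visible of it).
- pinpoint(name, picture): "uv" ([column, row] in pixels: a listed point, or the origin of a listed thing).
The state is a dict: "clock": time; "joints": joint angles; "joint_vel": joint speeds; "joint_torque": joint torques, N m; "position": TCP position; "ee_rot": TCP orientation; "contact_force": force on the tool from outside, world axes, zero at the start; "moment": the same for the moment, N m; "grip_width": opening from 0.0 (shut) to 1.0 (fully open); "grip_force": force on a finger pad.
Only numpy, scipy, OpenCV 4.12 (cv2) and the standard library are available. Lean on these libraries where they do the work, as an engineer would, in place of code of your own. Each camera call takes 0.05 s, during which the arm holds its last target. There are 200 camera calls.

TASK

Pull the drawer fully open, then seat every spice mill, those standing on the shelf and those in the drawer, upright and fully home on a pair of pegs of the white lazy susan, one mill to a dock, any dock. Once all the mills are on, push the drawer shut. Leave the bowl, shaker, jug and tongs where they are.

Things in the scene. Friction and masses are not known exactly. Their poses are not given: they have to be found in the camera images.
- mill_a: cordless spice mill, upright steel block 56 mm long (x axis) x 48 mm wide (y) x 64 mm high (z), red top, 0.18 to 0.29 kg, heavy foot; origin at the centre of its underside, which has two 12 mm square holes, 26 mm deep, at x = +15 and -15 mm (a half turn makes no difference). Grip from above across the 48 mm width. Stands on the shelf at the start (always present).
- mill_b: cordless spice mill, upright steel block 56 mm long (x axis) x 48 mm wide (y) x 64 mm high (z), green top, 0.18 to 0.29 kg, heavy foot; origin at the centre of its underside, which has two 12 mm square holes, 26 mm deep, at x = +15 and -15 mm (a half turn makes no difference). Grip from above across the 48 mm width. If present, stands on the shelf at the start.
- mill_c: cordless spice mill, upright steel block 56 mm long (x axis) x 48 mm wide (y) x 64 mm high (z), yellow top, 0.18 to 0.29 kg, heavy foot; origin at the centre of its underside, which has two 12 mm square holes, 26 mm deep, at x = +15 and -15 mm (a half turn makes no difference). Grip from above across the 48 mm width. If present, stands in the drawer at the start.
- mill_d: cordless spice mill, upright steel block 56 mm long (x axis) x 48 mm wide (y) x 64 mm high (z), blue top, 0.18 to 0.29 kg, heavy foot; origin at the centre of its underside, which has two 12 mm square holes, 26 mm deep, at x = +15 and -15 mm (a half turn makes no difference). Grip from above across the 48 mm width. If present, stands in the drawer at the start.
- dock_0 (a point): dock of the round white lazy susan (270 mm across, top 25 mm above the shelf): point on its top midway between the dock's two brass pegs, which stand at +15 and -15 mm along this point's x axis, 8 mm thick, 24 mm high, upper quarter tapered to 3 mm, on a grey 60 x 52 mm pad. +55 mm in x, +60 mm in y from the axle; all docks are parallel. A mill is home when its underside lies on the susan's top.
- dock_1 (a point): dock of the round white lazy susan (270 mm across, top 25 mm above the shelf): point on its top midway between the dock's two brass pegs, which stand at +15 and -15 mm along this point's x axis, 8 mm thick, 24 mm high, upper quarter tapered to 3 mm, on a grey 60 x 52 mm pad. +55 mm in x, -60 mm in y from the axle; all docks are parallel. A mill is home when its underside lies on the susan's top.
- dock_2 (a point): dock of the round white lazy susan (270 mm across, top 25 mm above the shelf): point on its top midway between the dock's two brass pegs, which stand at +15 and -15 mm along this point's x axis, 8 mm thick, 24 mm high, upper quarter tapered to 3 mm, on a grey 60 x 52 mm pad. -55 mm in x, +60 mm in y from the axle; all docks are parallel. A mill is home when its underside lies on the susan's top.
- dock_3 (a point): dock of the round white lazy susan (270 mm across, top 25 mm above the shelf): point on its top midway between the dock's two brass pegs, which stand at +15 and -15 mm along this point's x axis, 8 mm thick, 24 mm high, upper quarter tapered to 3 mm, on a grey 60 x 52 mm pad. -55 mm in x, -60 mm in y from the axle; all docks are parallel. A mill is home when its underside lies on the susan's top.
- susan (a joint): turning angle of the lazy susan (rad, counter-clockwise from above); stiff, it stays where it is left but gives way to a sideways push of about 3 N at the docks. It need not be turned. A fixed aluminium lid box (160 x 200 mm, 110 mm high with its knob) stands beyond it and is not part of the job.
- drawer (a joint): how far the drawer is pulled out (m): 0 shut, 0.17 fully open; needs about 2 N; stays where it is left. Its fixed wooden cabinet is 250 mm wide, 100 mm high. Drawer floor 16 mm, walls 66 mm, front 98 mm above the shelf; mills inside stand about 60 mm behind the front, 35 to 60 mm left or right of the middle line
- drawer_handle (a point): middle of the drawer's steel bar handle: level bar, 10 mm thick, 100 mm long along this point's y axis, 70 mm above the shelf, 35 mm in front of the white drawer front; opens along this point's -x axis. Pinch it from above.
- bowl: glass bowl, 110 mm across, 55 mm high, origin under its centre; leave alone
- shaker: stainless shaker with lid, 70 mm across, 132 mm high, origin under its centre; leave alone
- jug: small white ceramic jug, 68 mm across with a handle, 75 mm high, origin under its centre; leave alone
- tongs: red tongs lying on the shelf, 215 mm long along x, 16 mm high, origin under their middle; leave alone
Not all that is in view belongs to the job. What is shaped like the mill_a but turquoise is not meant.

How it is judged:
By the outcome, as a careful person would: the job done as asked, in the order asked, and still so for the second after the job is handed in, with the robot touching nothing.
Of mill_b, mill_c, mill_d only 2 to 3 are there at a start; the rules pass over those that are not, and their reading is None.
At some moment in a run one of mill_a may be knocked a few centimetres aside while the robot is not near it.
It also fails if it takes over 210 s, if anything falls off the work surface, if the arm or the gripper's body presses on something with over 40 N, if the wrist force passes 120 N, or if a joint passes its speed limit or range.

## Working session

There is one attempt and no reset: what is moved stays moved. The work goes in short steps, Python scripts to look and compute and a tool call to move; the robot and the scene stay as the last step left them, time stands still between calls to the robot, and variables do not carry over. Pictures are saved under pics/ and viewed, at most 14 in all, crops included, and the job is handed in when it is done.

Besides the shell and the picture viewer there is one more tool, called after "Call:" as name(argument=value, ...) on one line, values as JSON. servo_tool: Moves the arm, as the interface text tells. Its arguments: {"type":"object","properties":{"deltas":{"type":"array","items":{"type":"object","properties":{"delta_pos":{"type":"array","items":{"type":"number"}},"turn":{"type":"array","items":{"type":"number"}}}}},"claw":{"type":"number"},"squeeze":{"type":"number"}},"required":["deltas"]}

```bash
ls; mkdir -p pics; cat > h.py <<'E'
from bench import *
import numpy as np, cv2
from scipy.spatial.transform import Rotation as R
def cam(p): 
    return cv2.Rodrigues(np.array(p['rvec'],float))[0], np.array(p['tvec'],float).ravel(), np.array(p['K'])
def cloud(p):
    Rm,t,K=cam(p); z=p['range_z']; v,u=np.mgrid[:384,:512]
    P=np.stack([(u-K[0,2])/K[0,0]*z,(v-K[1,2])/K[1,1]*z,z],-1)
    W=(P-t)@Rm; W[z<=0]=np.nan; return W
def ray(p,uv,h):
    Rm,t,K=cam(p); d=Rm.T@np.array([(uv[0]-K[0,2])/K[0,0],(uv[1]-K[1,2])/K[1,1],1]); c=-Rm.T@t
    return c+d*(h-c[2])/d[2]
def proj(p,X):
    Rm,t,K=cam(p); return cv2.projectPoints(np.array(X,float).reshape(-1,3),np.array(p['rvec'],float),np.array(p['tvec'],float),K,None)[0][:,0]
def save(p,n,crop=None,s=1):
    im=p['image'][...,::-1]
    if crop: im=im[crop[1]:crop[3],crop[0]:crop[2]]
    cv2.imwrite('pics/'+n,cv2.resize(im,None,fx=s,fy=s,interpolation=cv2.INTER_CUBIC))
E
python3 - <<'E'
from h import *
s=read_state(); print(s)
ps={n:capture(n) for n in('scene','side')}
im=np.vstack([ps['scene']['image'],ps['side']['image']])[...,::-1]
cv2.imwrite('pics/a.png',cv2.resize(ps['scene']['image'][...,::-1],(800,600))); cv2.imwrite('pics/b.png',cv2.resize(ps['side']['image'][...,::-1],(800,600)))
for n,p in ps.items():
    W=cloud(p)
    for k in ('mill_a','dock_0','drawer_handle','bowl','shaker','jug','tongs'):
        try:
            for r in pinpoint(k,p)[:6]: print(n,k,'pin',np.round(r['uv']),round(r['p'],2))
            if k in('mill_a',):
              for r in cut_out(k,p)[:6]:
                m=r['mask'];w=W[m];w=w[~np.isnan(w[:,0])];top=w[w[:,2]>np.percentile(w[:,2],95)-.008]
                print(n,k,'cut',np.round(r['uv']),round(r['p'],2),np.round(top.mean(0),3),p['image'][m].mean(0).round())
        except Exception as e: print(k,e)
E
```

```text
pics
{'clock': 0.0, 'joints': array([-9.30296673e-01,  4.07912444e-02,  8.37725023e-02, -4.52665168e-04,
       -1.61549887e+00, -3.33713366e-01]), 'joint_vel': array([-1.85310029e-04,  1.13855657e-03,  3.47109034e-05,  1.62390699e-03,
       -1.31062002e-04, -5.19793064e-04]), 'joint_torque': array([ 1.62469551e-03, -3.68206394e+01,  3.47424138e+01,  6.93212181e+00,
       -5.17606401e-03, -4.62076184e-05]), 'position': array([ 0.18117387, -0.57163667,  0.2302716 ]), 'ee_rot': array([-2.03025675e-04, -1.52802051e-01,  9.88256415e-01,  8.66379522e-04]), 'contact_force': array([ 0.27130502,  1.16019029, -0.01591318]), 'moment': array([-0.07316446, -0.02475374, -0.02925973]), 'grip_force': 0.0, 'grip_width': 1.0039250585148256}
scene mill_a pin [295. 217.] 0.95
scene mill_a pin [312. 196.] 0.69
scene mill_a pin [332. 177.] 0.66
scene mill_a cut [313. 186.] 0.73 [0.452 0.048 0.065] [146.  79.  74.]
scene mill_a cut [297. 206.] 0.56 [0.56  0.039 0.065] [ 73. 152. 147.]
scene dock_0 pin [228. 195.] 0.95
scene dock_0 pin [194. 187.] 0.87
scene dock_0 pin [209. 169.] 0.66
scene dock_0 pin [
[... 433 characters left out ...]
.039 0.064] [ 23. 117. 112.]
side mill_a cut [312. 258.] 0.69 [0.341 0.076 0.065] [ 21. 123. 118.]
side mill_a cut [283. 240.] 0.6 [0.443 0.049 0.064] [108.  59.  54.]
side mill_a cut [164. 251.] 0.6 [0.695 0.262 0.047] [52. 50. 50.]
side mill_a cut [144. 274.] 0.42 [0.68  0.355 0.05 ] [58. 56. 54.]
side dock_0 pin [310. 209.] 0.92
side dock_0 pin [278. 205.] 0.87
side dock_0 pin [321. 197.] 0.82
side dock_0 pin [286. 186.] 0.65
side drawer_handle pin [188. 262.] 0.9
side drawer_handle pin [137. 282.] 0.63
side bowl pin [139. 277.] 0.68
side bowl pin [209. 204.] 0.67
side shaker pin [180. 227.] 0.56
side shaker pin [281. 254.] 0.52
side jug pin [288. 167.] 0.7
side tongs pin [335. 180.] 0.66
```

View pics/a.png

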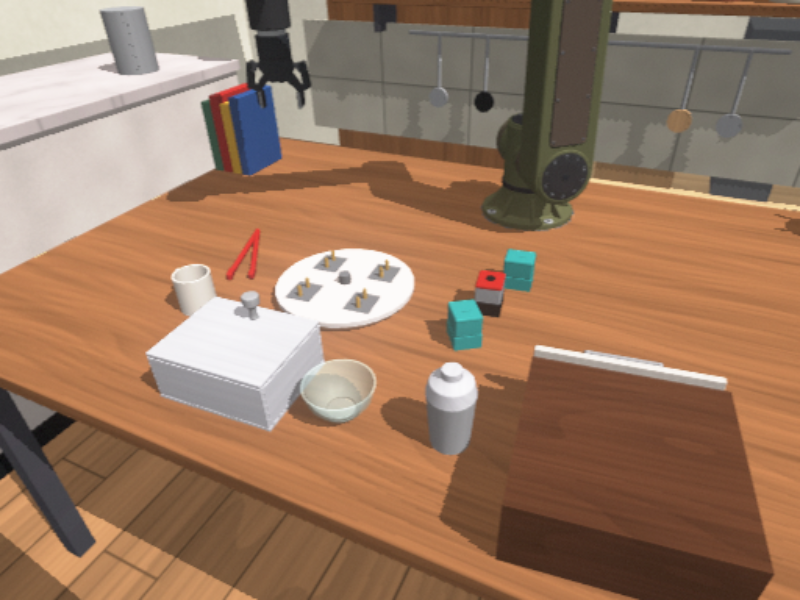

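View pics/b.png

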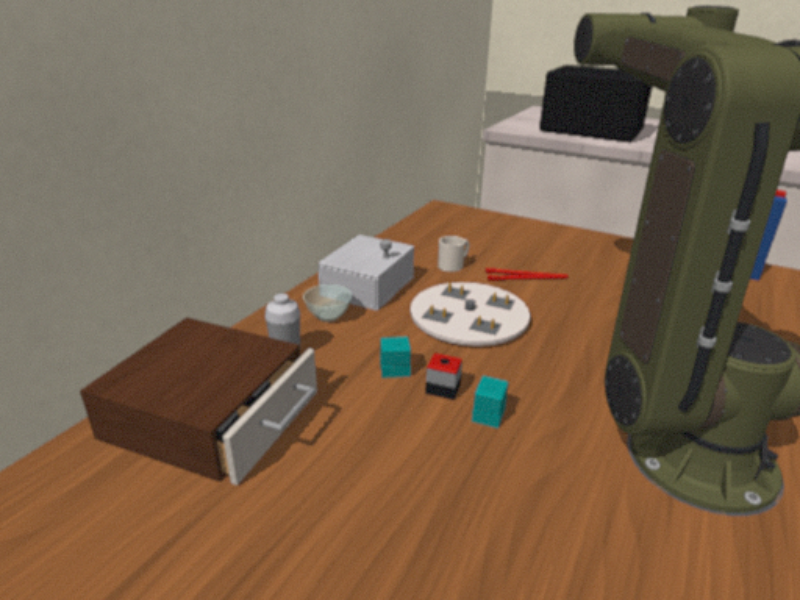

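Scene view (native pixels): candidates for mill_a are the red-topped block at (313,186) and the turquoise ones at (297,206) and (332,173). I choose the red one by its description. There is no green top on the shelf, so mill_b is absent and mill_c and mill_d should be in the drawer. The drawer handle shows at side (186,262). The empty docks are at scene (228,195), (194,187), (209,169) and (247,178).

```bash
python3 - <<'E'
from h import *
ps={n:capture(n) for n in('scene','side')}
save(ps['side'],'c.png',(240,190,350,290),5)
allW=[];col=[]
for n,p in ps.items():
    W=cloud(p); allW.append(W.reshape(-1,3)); col.append(p['image'].reshape(-1,3))
    D=[ray(p,r['uv'],.025) for r in pinpoint('dock_0',p)[:4]]
    D=np.array(D); print(n,'docks',D.round(4).tolist(),'axle',D.mean(0).round(4))
    for r in pinpoint('drawer_handle',p)[:1]: print(n,'handle',ray(p,r['uv'],.07).round(4))
for i in (0,1):
    W=allW[i];c=col[i].astype(int)
    ok=~np.isnan(W[:,0])
    for nm,xy in(('a',(.447,.049)),('t1',(.555,.039)),('t2',(.341,.076))):
        m=ok&(np.hypot(W[:,0]-xy[0],W[:,1]-xy[1])<.055)&(W[:,2]>.058)&(W[:,2]<.075)
        if m.sum()>20: print(nm,m.sum(),cv2.minAreaRect((W[m,:2]*1000).astype(np.float32)),np.median(W[m,2]))
    m=ok&(W[:,2]>.09)&(W[:,2]<.108)&(W[:,0]>.4)&(W[:,1]<-.0)&(W[:,0]<1.2)&(W[:,1]>-.5)
    if m.sum()>20: print('cab',m.sum(),cv2.minAreaRect((W[m,:2]*1000).astype(np.float32)))
    w=(c.min(1)>180)
    m2=m&w
    if m2.sum()>20: print('front',m2.sum(),cv2.minAreaRect((W[m2,:2]*1000).astype(np.float32)))
    m=ok&(W[:,2]>.06)&(W[:,2]<.08)&(W[:,0]>.4)&(W[:,0]<.8)&(W[:,1]<0.02)&(W[:,1]>-.4)
    print('hz',m.sum(),np.nanmin(W[m],0) if m.sum() else 0)
    # white susan
    m=ok&(W[:,2]>.018)&(W[:,2]<.032)&(W[:,1]>.08)&(W[:,0]>.2)&(W[:,0]<.75)&(c.min(1)>150)
    print('susan',m.sum(),cv2.minEnclosingCircle((W[m,:2]*1000).astype(np.float32)), cv2.fitEllipse(cv2.convexHull((W[m,:2]*1000).astype(np.float32))))
E
```

```text
scene docks [[0.444, -0.1636, 0.025], [0.5545, -0.1657, 0.025], [0.4413, -0.2989, 0.025]] axle [ 0.4799 -0.2094  0.025 ]
scene handle [0.5962 0.2964 0.07  ]
side docks [[0.5493, -0.1584, 0.025], [0.4517, -0.2788, 0.025], [0.4449, -0.1767, 0.025], [0.5879, -0.3072, 0.025]] axle [ 0.5084 -0.2303  0.025 ]
side handle [0.5888 0.2906 0.07  ]
a 205 ((447.3060302734375, 47.50916290283203), (58.20803451538086, 47.50959777832031), 9.746087074279785) 0.06482805845955018
t1 264 ((556.2755737304688, 38.36091232299805), (56.270938873291016, 48.60364532470703), 34.48445510864258) 0.06500018852461517
t2 179 ((345.1167297363281, 74.3917236328125), (49.31507873535156, 54.89847946166992), 6.836706638336182) 0.06505548124042579
cab 389 ((794.0075073242188, -245.0620880126953), (155.60585021972656, 195.7014923095703), 3.77667498588562)
front 356 ((794.0075073242188, -245.0620880126953), (155.60585021972656, 195.7014923095703), 3.77667498588562)
hz 194 [ 0.53505432 -0.15246805  0.06002506]Traceback (most recent call last):
  File "<stdin>", line 25, in <module>
cv2.error: OpenCV(4.12.0) /io/opencv/modules/imgproc/src/shapedescr.cpp:356: error: (-215:Assertion failed) n >= 0 && (depth == CV_32F || depth == CV_32S) in function 'fitEllipseNoDirect'
```

View pics/c.png

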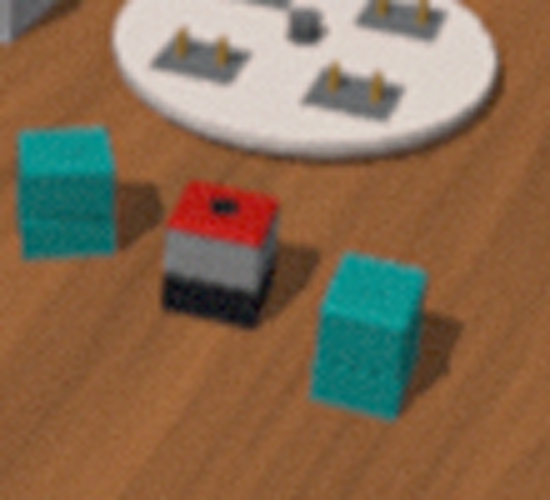

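The crop shows the red-topped mill on its own, midway between the turquoise decoys, so the choice is right. The susan lies at negative y and the drawer at positive y. I'll refine both.

```bash
python3 - <<'E'
from h import *
ps={n:capture(n) for n in('scene','side')}
for n,p in ps.items():
    W=cloud(p).reshape(-1,3);c=p['image'].reshape(-1,3).astype(int);ok=~np.isnan(W[:,0]);H=lambda m:(W[m,:2]*1000).astype(np.float32)
    m=ok&(W[:,2]>.017)&(W[:,2]<.033)&(W[:,1]<-.03)&(W[:,1]>-.45)&(W[:,0]>.25)&(W[:,0]<.75)&(c.min(1)>130)
    if m.sum()>50: print(n,'susan',m.sum(),cv2.fitEllipse(cv2.convexHull(H(m))),cv2.minAreaRect(H(m)))
    m=ok&(W[:,2]>.092)&(W[:,2]<.108)&(W[:,1]>.1)&(W[:,1]<.6)&(W[:,0]>.45)
    print('cab',m.sum(),cv2.minAreaRect(H(m)))
    m=ok&(W[:,2]>.06)&(W[:,2]<.08)&(W[:,1]>.1)&(W[:,1]<.6)&(W[:,0]>.45)&(W[:,0]<.75)&(c.min(1)>90)
    w=W[m]; print(m.sum())
    m2=ok&(W[:,2]>.02)&(W[:,2]<.1)&(W[:,1]>.1)&(W[:,1]<.6)&(W[:,0]>.45)&(W[:,0]<.85)&(c.min(1)>110)
    w=W[m2];
    # front plane fit / handle residual
    if m2.sum()>50:
        q=cv2.fitLine(w[:,:2].astype(np.float32),cv2.DIST_HUBER,0,.01,.01).ravel()
        print('frontline',q,len(w)); nrm=np.array([q[1],-q[0]]); nrm*=np.sign(-nrm[0]); d=(w[:,:2]-q[2:])@nrm
        print(np.histogram(d,np.arange(-.06,.07,.01)))
        hb=w[(d>.02)&(d<.06)]; print('bar',len(hb),hb.mean(0),hb.min(0),hb.max(0))
        if len(hb)>8: print(cv2.fitLine(hb[:,:2].astype(np.float32),cv2.DIST_HUBER,0,.01,.01).ravel())
    # pads: grey
    m=ok&(W[:,2]>.017)&(W[:,2]<.033)&(np.hypot(W[:,0]-.5,W[:,1]+.232)<.115)&(c.max(1)<130)
    im=np.zeros(m.size,np.uint8);im[m]=255;nn,lab,st,ce=cv2.connectedComponentsWithStats(im.reshape(384,512))
    for i in range(1,nn):
        if st[i,4]>40:
            print('pad',st[i,4],cv2.minAreaRect(H(lab.ravel()==i)))
E
```

```text
scene susan 3345 ((603.077880859375, -245.33302307128906), (422.7901611328125, 438.5706787109375), 84.78081512451172) ((554.3621826171875, -220.69464111328125), (402.852783203125, 357.9455871582031), 79.79093170166016)
cab 17258 ((770.420654296875, 269.2955017089844), (281.5008544921875, 345.0382080078125), 7.195626735687256)
120
frontline [ 0.631679   -0.77523005  0.72524333  0.20149136] 1566
(array([ 59,  83,  83,  77,  76, 489, 148,  84,  91,  94,  87,  83]), array([-6.00000000e-02, -5.00000000e-02, -4.00000000e-02, -3.00000000e-02,
       -2.00000000e-02, -1.00000000e-02,  1.38777878e-17,  1.00000000e-02,
        2.00000000e-02,  3.00000000e-02,  4.00000000e-02,  5.00000000e-02,
        6.00000000e-02]))
bar 355 [0.63062679 0.25490014 0.08974521] [0.58407932 0.19859882 0.07216959] [0.65186439 0.34176125 0.09994584]
[ 0.51378816 -0.8579171   0.6259351   0.26199165]
side susan 1927 ((606.6465454101562, -231.44874572753906), (424.6871337890625, 450.6868896484375), 82.20802307128906) ((554.222900390625, -211.37648010253906), (415.731689453125, 355.1794738769531), 77.40961456298828)
c
[... 389 characters left out ...]
-02,
        2.00000000e-02,  3.00000000e-02,  4.00000000e-02,  5.00000000e-02,
        6.00000000e-02]))
bar 149 [0.59473021 0.29324063 0.0737519 ] [0.58053488 0.23837075 0.0680111 ] [0.6244587  0.34686802 0.07716146]
[ 0.1719034  -0.9851138   0.59305084  0.29459208]
pad 69 ((566.7078247070312, -282.9463806152344), (56.96904754638672, 45.621673583984375), 9.526514053344727)
pad 74 ((456.6671447753906, -289.1804504394531), (51.234092712402344, 43.927982330322266), 5.658570766448975)
pad 83 ((555.400146484375, -163.2661590576172), (43.987796783447266, 53.90226745605469), 86.52227020263672)
pad 96 ((445.9609375, -172.43096923828125), (55.86238098144531, 41.384124755859375), 11.737334251403809)
```

```bash
cat >> h.py <<'E'
def plan(pos,psi=None,n=8,nt=None,s=None):
    """rows from the measured pose to TCP pos, tool y at world yaw psi(deg, mod 180), tool down"""
    s=s or read_state(); q=s['ee_rot']; R0=R.from_quat([q[1],q[2],q[3],q[0]]); M=R0.as_matrix()
    cur=np.degrees(np.arctan2(M[1,1],M[0,1])); psi=cur if psi is None else psi
    d=(psi-cur+90)%180-90; 
    j6=s['joints'][5]
    a=np.radians(cur+d); y=np.array([np.cos(a),np.sin(a),0]); z=np.array([0,0,-1.]); T=R.from_matrix(np.stack([np.cross(y,z),y,z],1))
    rv=(R0.inv()*T).as_rotvec(); nt=nt or n; dp=(np.array(pos)-s['position'])/n*100
    print('cur yaw %.1f turn %.1f'%(cur,d),'rv',rv.round(3),'dp_tool_total',(R0.inv().apply(dp)*n).round(2))
    for i in range(n):
        Ri=R0*R.from_rotvec(rv*min(i,nt)/nt)
        print(Ri.inv().apply(dp).round(2).tolist(), (rv/nt).round(3).tolist() if i<nt else 0)
E
python3 -c "
from h import *
plan([.58,.285,.25],189,20)"
```

```text
cur yaw 107.6 turn 81.4 rv [ 0.     0.    -1.421] dp_tool_total [-63.9   69.65  -1.87]
[-3.19, 3.48, -0.09] [0.0, 0.0, -0.071]
[-3.43, 3.25, -0.09] [0.0, 0.0, -0.071]
[-3.66, 2.99, -0.09] [0.0, 0.0, -0.071]
[-3.86, 2.73, -0.09] [0.0, 0.0, -0.071]
[-4.04, 2.45, -0.09] [0.0, 0.0, -0.071]
[-4.21, 2.15, -0.09] [0.0, 0.0, -0.071]
[-4.35, 1.85, -0.09] [0.0, 0.0, -0.071]
[-4.47, 1.54, -0.09] [0.0, 0.0, -0.071]
[-4.57, 1.22, -0.09] [0.0, 0.0, -0.071]
[-4.64, 0.89, -0.09] [0.0, 0.0, -0.071]
[-4.69, 0.56, -0.09] [0.0, 0.0, -0.071]
[-4.72, 0.22, -0.09] [0.0, 0.0, -0.071]
[-4.72, -0.11, -0.09] [0.0, 0.0, -0.071]
[-4.7, -0.45, -0.09] [0.0, 0.0, -0.071]
[-4.66, -0.78, -0.09] [0.0, 0.0, -0.071]
[-4.59, -1.11, -0.09] [0.0, 0.0, -0.071]
[-4.5, -1.43, -0.09] [0.0, 0.0, -0.071]
[-4.39, -1.75, -0.09] [0.0, 0.0, -0.071]
[-4.25, -2.06, -0.09] [0.0, 0.0, -0.071]
[-4.1, -2.35, -0.09] [0.0, 0.0, -0.071]
```

Call:
servo_tool(deltas=[{"delta_pos": [-3.2, 3.5, -0.1], "turn": [0, 0, -0.071]}, {"delta_pos": [-3.4, 3.2, -0.1], "turn": [0, 0, -0.071]}, {"delta_pos": [-3.7, 3.0, -0.1], "turn": [0, 0, -0.071]}, {"delta_pos": [-3.9, 2.7, -0.1], "turn": [0, 0, -0.071]}, {"delta_pos": [-4.0, 2.4, -0.1], "turn": [0, 0, -0.071]}, {"delta_pos": [-4.2, 2.2, -0.1], "turn": [0, 0, -0.071]}, {"delta_pos": [-4.4, 1.8, -0.1], "turn": [0, 0, -0.071]}, {"delta_pos": [-4.5, 1.5, -0.1], "turn": [0, 0, -0.071]}], claw=8.5)

```text
clock: 2.3
position: [0.3426, -0.2283, 0.2396]
ee_rot: [0.0, -0.425, 0.905, -0.0]
contact_force: [0.4, -0.1, -0.2]
grip_width: 0.998
grip_force: 0.0
```

Call:
servo_tool(deltas=[{"delta_pos": [-4.6, 1.2, -0.1], "turn": [0, 0, -0.071]}, {"delta_pos": [-4.6, 0.9, -0.1], "turn": [0, 0, -0.071]}, {"delta_pos": [-4.7, 0.6, -0.1], "turn": [0, 0, -0.071]}, {"delta_pos": [-4.7, 0.2, -0.1], "turn": [0, 0, -0.071]}, {"delta_pos": [-4.7, -0.1, -0.1], "turn": [0, 0, -0.071]}, {"delta_pos": [-4.7, -0.4, -0.1], "turn": [0, 0, -0.071]}, {"delta_pos": [-4.7, -0.8, -0.1], "turn": [0, 0, -0.071]}, {"delta_pos": [-4.6, -1.1, -0.1], "turn": [0, 0, -0.071]}])

```text
clock: 3.3
position: [0.5017, 0.1148, 0.2476]
ee_rot: [0.0, -0.661, 0.75, -0.0]
contact_force: [0.2, 0.1, 0.2]
grip_width: 0.997
grip_force: 0.0
```

Call:
servo_tool(deltas=[{"delta_pos": [-4.5, -1.4, -0.1], "turn": [0, 0, -0.071]}, {"delta_pos": [-4.4, -1.8, -0.1], "turn": [0, 0, -0.071]}, {"delta_pos": [-4.2, -2.1, -0.1], "turn": [0, 0, -0.071]}, {"delta_pos": [-4.1, -2.4, -0.1], "turn": [0, 0, -0.071]}, {"delta_pos": [0, 0, 0], "turn": [0, 0, 0]}, {"delta_pos": [0, 0, 0], "turn": [0, 0, 0]}, {"delta_pos": [0, 0, 0], "turn": [0, 0, 0]}, {"delta_pos": [0, 0, 0], "turn": [0, 0, 0]}])

```text
clock: 4.3
position: [0.5821, 0.2834, 0.2523]
ee_rot: [-0.001, 0.76, -0.65, 0.0]
contact_force: [-0.6, 0.0, 0.1]
grip_width: 0.998
grip_force: 0.0
```

```bash
cat > w.py <<'E'
from h import *
import sys
s=read_state(); print(s['position'].round(4),s['ee_rot'].round(4))
p=capture('wrist'); save(p,sys.argv[1],None,1.5); np.savez('last.npz',**{k:p[k] for k in('image','range_z','K','rvec','tvec')})
Rm,t,K=cam(p); print('cam',(-Rm.T@t).round(3))
for r in pinpoint('drawer_handle',p)[:2]: print('handle',r['uv'],r['p'],ray(p,r['uv'],.07))
W=cloud(p); W2=W.reshape(-1,3); print(np.nanmin(W2,0),np.nanmax(W2,0))
z=W2[:,2]; m=(z>.062)&(z<.085)&(W2[:,0]<.66); lab=cv2.connectedComponentsWithStats(m.reshape(384,512).astype(np.uint8))
for i in range(1,lab[0]):
    if lab[2][i,4]>150:
        q=W2[lab[1].ravel()==i]; print(lab[2][i,4],lab[3][i].round(),q.mean(0).round(4),cv2.minAreaRect((q[:,:2]*1000).astype(np.float32)))
E
python3 w.py d.png
```

```text
[0.5821 0.2834 0.2523] [-8.000e-04  7.598e-01 -6.502e-01  1.000e-04]
cam [0.594 0.2   0.396]
handle [245.9, 173.5] 0.87 [0.59313414 0.28998772 0.07      ]
[ 0.04303512  0.05209813 -0.44447324] [1.34837373 1.21252167 0.3500199 ]
795 [501.  19.] [0.3544 0.0861 0.065 ] ((350.8254699707031, 84.93344116210938), (29.762073516845703, 33.5029296875), 5.976436138153076)
1631 [235. 167.] [0.6067 0.2854 0.0744] ((605.2138671875, 292.3580627441406), (40.443817138671875, 245.29867553710938), 7.361758708953857)
```

View pics/d.png

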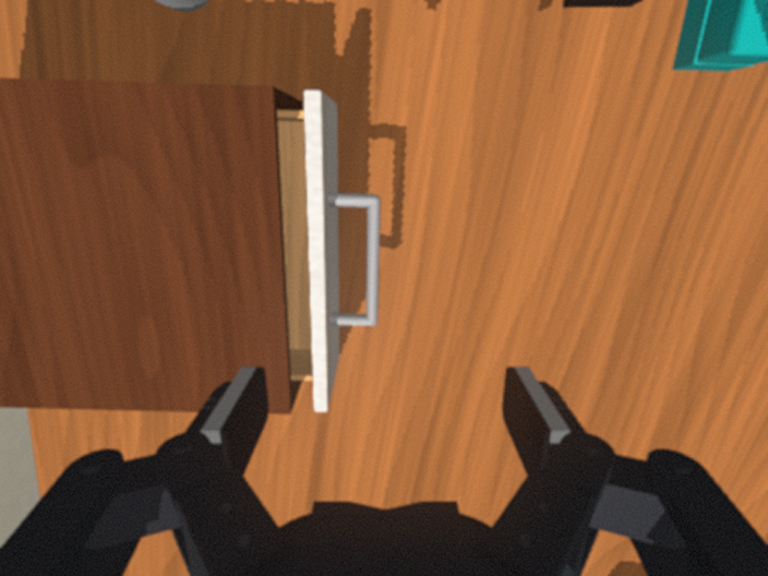

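The wrist view shows the bar handle at native (250,174), with the drawer already about 30 mm out and the fingers clear of it. I'll narrow the claw and descend onto the bar.

```bash
python3 -c "
from h import *
plan([.593,.290,.053],187.4,4)"
```

```text
cur yaw -171.1 turn -1.5 rv [-0.001  0.001  0.026] dp_tool_total [-0.45 -1.16 19.91]
[-0.11, -0.29, 4.98] [-0.0, 0.0, 0.007]
[-0.12, -0.29, 4.98] [-0.0, 0.0, 0.007]
[-0.12, -0.29, 4.98] [-0.0, 0.0, 0.007]
[-0.12, -0.29, 4.98] [-0.0, 0.0, 0.007]
```

Call:
servo_tool(deltas=[{"delta_pos": [-0.25, -0.6, 0], "turn": [0, 0, 0.013]}, {"delta_pos": [-0.2, -0.55, 0], "turn": [0, 0, 0.013]}, {"delta_pos": [0, 0, 3], "turn": [0, 0, 0]}, {"delta_pos": [0, 0, 4], "turn": [0, 0, 0]}, {"delta_pos": [0, 0, 2], "turn": [0, 0, 0]}, {"delta_pos": [0, 0, 0], "turn": [0, 0, 0]}, {"delta_pos": [0, 0, 0], "turn": [0, 0, 0]}, {"delta_pos": [0, 0, 0], "turn": [0, 0, 0]}], claw=2.6, squeeze=40)

```text
clock: 5.4
position: [0.5935, 0.2907, 0.1633]
ee_rot: [-0.001, 0.752, -0.66, 0.0]
contact_force: [-0.7, -0.1, 1.2]
grip_width: 0.305
grip_force: 0.0
```

Call:
servo_tool(deltas=[{"delta_pos": [0, 0, 3], "turn": [0, 0, 0]}, {"delta_pos": [0, 0, 3], "turn": [0, 0, 0]}, {"delta_pos": [0, 0, 2.5], "turn": [0, 0, 0]}, {"delta_pos": [0, 0, 1.5], "turn": [0, 0, 0]}, {"delta_pos": [0, 0, 0.9], "turn": [0, 0, 0]}, {"delta_pos": [0, 0, 0], "turn": [0, 0, 0]}, {"delta_pos": [0, 0, 0], "turn": [0, 0, 0]}, {"delta_pos": [0, 0, 0], "turn": [0, 0, 0]}])

```text
clock: 6.4
position: [0.595, 0.2909, 0.056]
ee_rot: [-0.003, 0.752, -0.66, 0.001]
contact_force: [0.7, -0.7, 5.7]
grip_width: 0.303
grip_force: 2.0
```

Call:
servo_tool(deltas=[{"delta_pos": [0, 0, 0], "turn": [0, 0, 0]}, {"delta_pos": [0, 0, 0], "turn": [0, 0, 0]}, {"delta_pos": [0, 0, 0], "turn": [0, 0, 0]}, {"delta_pos": [0, 0, 0], "turn": [0, 0, 0]}, {"delta_pos": [0, 0, 0], "turn": [0, 0, 0]}, {"delta_pos": [0, 0, 0], "turn": [0, 0, 0]}, {"delta_pos": [0, 0, 0], "turn": [0, 0, 0]}, {"delta_pos": [0, 0, 0], "turn": [0, 0, 0]}], claw=0)

```text
clock: 7.4
position: [0.5937, 0.2908, 0.0541]
ee_rot: [-0.001, 0.752, -0.66, 0.001]
contact_force: [-0.5, 0.3, 5.9]
grip_width: 0.099
grip_force: 39.1
```

Call:
servo_tool(deltas=[{"delta_pos": [0, 0.8, 0], "turn": [0, 0, 0]}, {"delta_pos": [0, 1.6, 0], "turn": [0, 0, 0]}, {"delta_pos": [0, 2, 0], "turn": [0, 0, 0]}, {"delta_pos": [0, 2, 0], "turn": [0, 0, 0]}, {"delta_pos": [0, 2, 0], "turn": [0, 0, 0]}, {"delta_pos": [0, 2, 0], "turn": [0, 0, 0]}, {"delta_pos": [0, 1.5, 0], "turn": [0, 0, 0]}, {"delta_pos": [0, 0.7, 0], "turn": [0, 0, 0]}])

```text
clock: 8.4
position: [0.4682, 0.2747, 0.0541]
ee_rot: [-0.002, 0.752, -0.659, 0.0]
contact_force: [1.3, 1.1, 5.9]
grip_width: 0.096
grip_force: 39.8
```

Call:
servo_tool(deltas=[{"delta_pos": [0, 0.3, 0], "turn": [0, 0, 0]}, {"delta_pos": [0, 0.3, 0], "turn": [0, 0, 0]}, {"delta_pos": [0, 0.3, 0], "turn": [0, 0, 0]}, {"delta_pos": [0, 0.3, 0], "turn": [0, 0, 0]}, {"delta_pos": [0, 0, 0], "turn": [0, 0, 0]}, {"delta_pos": [0, 0, 0], "turn": [0, 0, 0]}, {"delta_pos": [0, 0, 0], "turn": [0, 0, 0]}, {"delta_pos": [0, 0, 0], "turn": [0, 0, 0]}])

```text
clock: 9.4
position: [0.4566, 0.2732, 0.0541]
ee_rot: [-0.001, 0.752, -0.659, 0.0]
contact_force: [-1.4, 1.6, 7.6]
grip_width: 0.098
grip_force: 40.0
```

Pulled 13.8 cm with no stop felt yet, so I'll creep on.

Call:
servo_tool(deltas=[{"delta_pos": [0, 0.15, 0], "turn": [0, 0, 0]}, {"delta_pos": [0, 0.15, 0], "turn": [0, 0, 0]}, {"delta_pos": [0, 0.15, 0], "turn": [0, 0, 0]}, {"delta_pos": [0, 0.15, 0], "turn": [0, 0, 0]}, {"delta_pos": [0, 0, 0], "turn": [0, 0, 0]}, {"delta_pos": [0, 0, 0], "turn": [0, 0, 0]}, {"delta_pos": [0, 0, 0], "turn": [0, 0, 0]}, {"delta_pos": [0, 0, 0], "turn": [0, 0, 0]}])

```text
clock: 10.4
position: [0.4509, 0.2725, 0.0541]
ee_rot: [-0.002, 0.752, -0.659, 0.0]
contact_force: [0.4, 1.0, 7.6]
grip_width: 0.093
grip_force: 39.9
```

Call:
servo_tool(deltas=[{"delta_pos": [0, 0.2, 0], "turn": [0, 0, 0]}, {"delta_pos": [0, 0.2, 0], "turn": [0, 0, 0]}, {"delta_pos": [0, 0.2, 0], "turn": [0, 0, 0]}, {"delta_pos": [0, 0.2, 0], "turn": [0, 0, 0]}, {"delta_pos": [0, 0, 0], "turn": [0, 0, 0]}, {"delta_pos": [0, 0, 0], "turn": [0, 0, 0]}, {"delta_pos": [0, 0, 0], "turn": [0, 0, 0]}, {"delta_pos": [0, 0, 0], "turn": [0, 0, 0]}])

```text
clock: 11.4
position: [0.4429, 0.2715, 0.0541]
ee_rot: [-0.002, 0.752, -0.659, 0.0]
contact_force: [-0.2, 0.7, 6.8]
grip_width: 0.095
grip_force: 39.9
```

Call:
servo_tool(deltas=[{"delta_pos": [0, 0.2, 0], "turn": [0, 0, 0]}, {"delta_pos": [0, 0.2, 0], "turn": [0, 0, 0]}, {"delta_pos": [0, 0.2, 0], "turn": [0, 0, 0]}, {"delta_pos": [0, 0.2, 0], "turn": [0, 0, 0]}, {"delta_pos": [0, 0.2, 0], "turn": [0, 0, 0]}, {"delta_pos": [0, 0, 0], "turn": [0, 0, 0]}, {"delta_pos": [0, 0, 0], "turn": [0, 0, 0]}, {"delta_pos": [0, 0, 0], "turn": [0, 0, 0]}])

```text
clock: 12.4
position: [0.4412, 0.2715, 0.0544]
ee_rot: [-0.009, 0.751, -0.66, 0.005]
contact_force: [52.3, 5.5, -23.5]
grip_width: 0.098
grip_force: 39.1
```

Hit the stop, so the drawer is fully open. I'll relax the pull, release and lift.

Call:
servo_tool(deltas=[{"delta_pos": [0, -0.4, 0], "turn": [0, 0, 0]}, {"delta_pos": [0, -0.4, 0], "turn": [0, 0, 0]}, {"delta_pos": [0, 0, 0], "turn": [0, 0, 0]}, {"delta_pos": [0, 0, 0], "turn": [0, 0, 0]}, {"delta_pos": [0, 0, 0], "turn": [0, 0, 0]}, {"delta_pos": [0, 0, 0], "turn": [0, 0, 0]}, {"delta_pos": [0, 0, 0], "turn": [0, 0, 0]}, {"delta_pos": [0, 0, 0], "turn": [0, 0, 0]}])

```text
clock: 13.4
position: [0.4416, 0.2713, 0.0542]
ee_rot: [-0.002, 0.752, -0.66, 0.001]
contact_force: [3.5, 1.2, 4.7]
grip_width: 0.095
grip_force: 40.9
```

Call:
servo_tool(deltas=[{"delta_pos": [0, 0, 0], "turn": [0, 0, 0]}, {"delta_pos": [0, 0, 0], "turn": [0, 0, 0]}, {"delta_pos": [0, 0, 0], "turn": [0, 0, 0]}, {"delta_pos": [0, 0, -2], "turn": [0, 0, 0]}, {"delta_pos": [0, 0, -5], "turn": [0, 0, 0]}, {"delta_pos": [0, 0, -5], "turn": [0, 0, 0]}, {"delta_pos": [0, 0, -5], "turn": [0, 0, 0]}, {"delta_pos": [0, 0, -3], "turn": [0, 0, 0]}], claw=2.4)

```text
clock: 14.4
position: [0.4402, 0.2703, 0.2543]
ee_rot: [-0.001, 0.752, -0.66, -0.0]
contact_force: [0.0, -1.0, 0.2]
grip_width: 0.283
grip_force: 0.0
```

Call:
servo_tool(deltas=[{"delta_pos": [0, -3, -2], "turn": [0, 0, 0]}, {"delta_pos": [0, -3, -2], "turn": [0, 0, 0]}, {"delta_pos": [3, 0, 0], "turn": [0, 0, 0]}, {"delta_pos": [3, 0, 0], "turn": [0, 0, 0]}, {"delta_pos": [3, 0, 0], "turn": [0, 0, 0]}, {"delta_pos": [0, 0, 0], "turn": [0, 0, 0]}, {"delta_pos": [0, 0, 0], "turn": [0, 0, 0]}, {"delta_pos": [0, 0, 0], "turn": [0, 0, 0]}], claw=8.5)

```text
clock: 15.4
position: [0.5111, 0.1895, 0.2917]
ee_rot: [0.0, 0.752, -0.659, -0.0]
contact_force: [0.1, 0.4, -0.0]
grip_width: 0.996
grip_force: 0.0
```

```bash
cat > w2.py <<'E'
from h import *
import sys
s=read_state(); print(s['position'].round(4),s['clock'])
p=capture('wrist'); save(p,sys.argv[1],None,1.5)
W=cloud(p); W2=W.reshape(-1,3); z=W2[:,2]
for h0,h1 in((.058,.070),(.073,.088)):
  m=(z>h0)&(z<h1); lab=cv2.connectedComponentsWithStats(m.reshape(384,512).astype(np.uint8))
  for i in range(1,lab[0]):
    if lab[2][i,4]>300:
        f=lab[1].ravel()==i; q=W2[f]; print(h0,lab[2][i,4],lab[3][i].round(),np.median(q,0).round(4),cv2.minAreaRect((q[:,:2]*1000).astype(np.float32)),p['image'].reshape(-1,3)[f].mean(0).round())
for r in pinpoint('drawer_handle',p)[:1]: print('handle',r['uv'],r['p'],ray(p,r['uv'],.07))
for r in cut_out('mill_c',p)[:4]:
    m=r['mask'].ravel(); w=W2[m&(z>0)]; zt=np.nanpercentile(w[:,2],90); f=m&(abs(z-zt)<.006); q=W2[f]
    print('mill',np.round(r['uv']),round(r['p'],2),'top',round(zt,4),cv2.minAreaRect((q[:,:2]*1000).astype(np.float32)),p['image'].reshape(-1,3)[f].mean(0).round())
E
python3 w2.py e.png
```

```text
[0.5111 0.1895 0.2917] 15.4
0.058 2153 [238.  30.] [0.5523 0.0352 0.0651] ((552.5406494140625, 34.94501876831055), (55.89483642578125, 48.53874206542969), 34.64289474487305) [ 28. 181. 174.]
0.058 2026 [325.  52.] [0.4449 0.0446 0.0651] ((443.8913269042969, 44.45864486694336), (56.57975769042969, 48.32835388183594), 9.6770601272583) [205.  45.  36.]
0.058 1842 [400.  87.] [0.344  0.0711 0.0652] ((342.4118957519531, 71.86125183105469), (48.28178405761719, 54.72381591796875), 7.321098804473877) [ 46. 174. 166.]
0.058 647 [198. 147.] [0.5899 0.1794 0.0663] ((593.318359375, 180.03269958496094), (178.26345825195312, 5.466614723205566), 7.31917667388916) [206. 158. 105.]
0.058 531 [217. 284.] [0.5466 0.3953 0.0655] ((545.4205322265625, 396.568115234375), (135.92343139648438, 7.300029754638672), 7.164161682128906) [171. 128.  84.]
0.073 386 [65. 60.] [0.7451 0.0956 0.0805] ((751.761474609375, 96.19345092773438), (62.34334945678711, 23.02178955078125), 87.47093963623047) [83. 82. 81.]
0.073 1401 [203. 192.] [0.5758 0.2367 0.0809] ((576.6508178710938, 238.50054931640625), (56.488983154296875,
[... 347 characters left out ...]
), 9.586307525634766) [217. 188.  38.]
handle [295.5, 220.1] 0.97 [0.44279256 0.26626622 0.07      ]
mill [321.  54.] 0.8 top 0.0662 ((443.88055419921875, 44.52171325683594), (56.57975769042969, 48.20039367675781), 9.6770601272583) [206.  45.  36.]
mill [205. 188.] 0.72 top 0.0819 ((576.6956176757812, 238.4508056640625), (56.55864715576172, 47.70931625366211), 7.0952277183532715) [ 56.  97. 181.]
mill [394.  85.] 0.69 top 0.0662 ((342.4514465332031, 71.85360717773438), (48.309139251708984, 54.53424835205078), 7.505585670471191) [ 46. 176. 167.]
mill [239.  32.] 0.64 top 0.0662 ((552.5194091796875, 34.975791931152344), (55.85030746459961, 48.5566520690918), 34.32530212402344) [ 28. 182. 174.]
```

View pics/e.png

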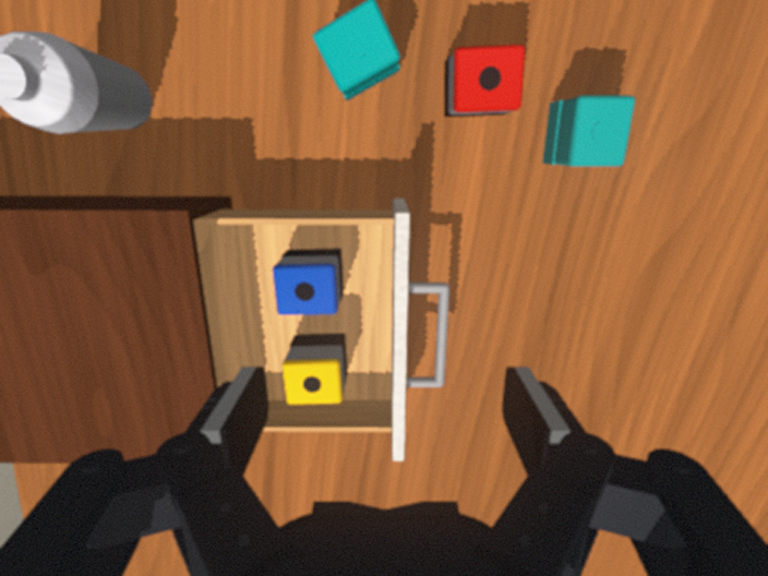

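The wrist view shows the drawer fully open, with the blue-topped mill at native (203,192) and the yellow-topped one at (208,253). The red mill_a is at (325,52), between the turquoise decoys at (238,30) and (400,87). I'll start with mill_a.

```bash
python3 -c "
from h import *
plan([.40,.043,.26],99.7,9)"
```

```text
cur yaw -172.5 turn -87.8 rv [ 0.    -0.     1.532] dp_tool_total [13.07 12.93  3.21]
[1.45, 1.44, 0.36] [0.0, -0.0, 0.17]
[1.67, 1.17, 0.36] [0.0, -0.0, 0.17]
[1.85, 0.87, 0.36] [0.0, -0.0, 0.17]
[1.97, 0.54, 0.36] [0.0, -0.0, 0.17]
[2.03, 0.2, 0.36] [0.0, -0.0, 0.17]
[2.04, -0.14, 0.36] [0.0, -0.0, 0.17]
[1.98, -0.49, 0.36] [0.0, -0.0, 0.17]
[1.87, -0.82, 0.36] [0.0, -0.0, 0.17]
[1.71, -1.12, 0.36] [0.0, -0.0, 0.17]
```

Call:
servo_tool(deltas=[{"delta_pos": [1.5, 1.4, 0.4], "turn": [0, 0, 0.17]}, {"delta_pos": [1.7, 1.2, 0.4], "turn": [0, 0, 0.17]}, {"delta_pos": [1.8, 0.9, 0.4], "turn": [0, 0, 0.17]}, {"delta_pos": [2, 0.5, 0.4], "turn": [0, 0, 0.17]}, {"delta_pos": [2, 0.2, 0.4], "turn": [0, 0, 0.17]}, {"delta_pos": [2, -0.1, 0.4], "turn": [0, 0, 0.17]}, {"delta_pos": [2, -0.5, 0.3], "turn": [0, 0, 0.17]}, {"delta_pos": [1.9, -0.8, 0.3], "turn": [0, 0, 0.17]}], claw=6.8)

```text
clock: 16.55
position: [0.412, 0.0585, 0.2622]
ee_rot: [0.0, -0.167, 0.986, 0.0]
contact_force: [1.2, -0.9, -0.4]
grip_width: 0.798
grip_force: 0.0
```

Call:
servo_tool(deltas=[{"delta_pos": [1.7, -1.1, 0.3], "turn": [0, 0, 0.172]}, {"delta_pos": [0, 0, 0], "turn": [0, 0, 0]}, {"delta_pos": [0, 0, 0], "turn": [0, 0, 0]}, {"delta_pos": [0, 0, 0], "turn": [0, 0, 0]}, {"delta_pos": [0, 0, 0], "turn": [0, 0, 0]}, {"delta_pos": [0, 0, 0], "turn": [0, 0, 0]}, {"delta_pos": [0, 0, 0], "turn": [0, 0, 0]}, {"delta_pos": [0, 0, 0], "turn": [0, 0, 0]}])

```text
clock: 17.55
position: [0.4001, 0.0427, 0.2593]
ee_rot: [-0.0, -0.084, 0.996, 0.0]
contact_force: [-0.4, 0.6, 0.2]
grip_width: 0.799
grip_force: 0.0
```

```bash
python3 w2.py f.png; python3 - <<'E'
from h import *
p=capture('wrist')
for r in pinpoint('dock_0',p)[:4]: print(r['uv'],r['p'],ray(p,r['uv'],.025))
plan([.4439,.0445,.021],99.7,4)
E
```

```text
[0.4001 0.0427 0.2593] 17.55
0.058 1907 [289. 124.] [0.3408 0.0708 0.0651] ((341.89288330078125, 71.58124542236328), (48.42732238769531, 56.51887512207031), 7.277543067932129) [ 42. 165. 157.]
0.058 1498 [253. 198.] [0.4411 0.0441 0.065 ] ((442.9202880859375, 44.132930755615234), (55.011627197265625, 48.42458724975586), 9.784955978393555) [187.  38.  27.]
0.058 1184 [234. 267.] [0.549  0.0347 0.0649] ((552.0189819335938, 35.21661376953125), (56.50349807739258, 47.87409591674805), 34.84770584106445) [ 42. 158. 151.]
0.058 493 [474. 300.] [0.5461 0.3953 0.0648] ((549.6281127929688, 396.5331726074219), (105.59329986572266, 7.569395542144775), 7.567176818847656) [145. 109.  73.]
0.058 331 [ 24. 327.] [ 0.7114 -0.2707  0.0639] ((711.5364990234375, -272.6856689453125), (3.590479850769043, 78.97537231445312), 3.0776865482330322) [99. 98. 99.]
0.073 1672 [426. 246.] [0.469  0.2799 0.076 ] ((457.5785827636719, 287.0271911621094), (42.02325439453125, 221.03652954101562), 7.281763553619385) [130. 125. 121.]
0.073 376 [446. 300.] [0.5406 0.3403 0.0805] ((541.861328125, 342.4823913574219), (55.36
[... 657 characters left out ...]
 71.45841979980469), (48.408443450927734, 56.312747955322266), 7.080358505249023) [ 42. 165. 157.]
mill [236. 260.] 0.63 top 0.0657 ((552.0189819335938, 35.21661376953125), (56.50349807739258, 47.87409591674805), 34.84770584106445) [ 42. 160. 152.]
[12.3, 159.7] 0.76 [ 0.45587314 -0.29288973  0.025     ]
[103.9, 235.4] 0.7 [ 0.55380909 -0.16825253  0.025     ]
[97.7, 165.6] 0.67 [ 0.4445648  -0.17604277  0.025     ]
[22.5, 234.4] 0.6 [ 0.57283589 -0.29048135  0.025     ]
cur yaw 99.7 turn 0.0 rv [ 0.  0. -0.] dp_tool_total [-4.35 -0.56 23.83]
[-1.09, -0.14, 5.96] [0.0, 0.0, -0.0]
[-1.09, -0.14, 5.96] [0.0, 0.0, -0.0]
[-1.09, -0.14, 5.96] [0.0, 0.0, -0.0]
[-1.09, -0.14, 5.96] [0.0, 0.0, -0.0]
```

Call:
servo_tool(deltas=[{"delta_pos": [-2.2, -0.2, 4], "turn": [0, 0, 0]}, {"delta_pos": [-2.1, -0.3, 4], "turn": [0, 0, 0]}, {"delta_pos": [0, 0, 3], "turn": [0, 0, 0]}, {"delta_pos": [0, 0, 3], "turn": [0, 0, 0]}, {"delta_pos": [0, 0, 3], "turn": [0, 0, 0]}, {"delta_pos": [0, 0, 3], "turn": [0, 0, 0]}, {"delta_pos": [0, 0, 2.5], "turn": [0, 0, 0]}, {"delta_pos": [0, 0, 1.2], "turn": [0, 0, 0]}])

```text
clock: 18.8
position: [0.4426, 0.0447, 0.0209]
ee_rot: [-0.001, -0.084, 0.996, -0.0]
contact_force: [0.3, 0.1, 0.6]
grip_width: 0.799
grip_force: 0.0
```

Call:
servo_tool(deltas=[{"delta_pos": [0, 0, 0], "turn": [0, 0, 0]}, {"delta_pos": [0, 0, 0], "turn": [0, 0, 0]}, {"delta_pos": [0, 0, 0], "turn": [0, 0, 0]}, {"delta_pos": [0, 0, 0], "turn": [0, 0, 0]}, {"delta_pos": [0, 0, 0], "turn": [0, 0, 0]}, {"delta_pos": [0, 0, 0], "turn": [0, 0, 0]}, {"delta_pos": [0, 0, 0], "turn": [0, 0, 0]}, {"delta_pos": [0, 0, 0], "turn": [0, 0, 0]}], claw=3.5, squeeze=50)

```text
clock: 19.8
position: [0.4434, 0.0451, 0.0226]
ee_rot: [0.0, -0.084, 0.996, 0.0]
contact_force: [-1.9, 1.8, 1.4]
grip_width: 0.556
grip_force: 53.5
```

Call:
servo_tool(deltas=[{"delta_pos": [0, 0, -1], "turn": [0, 0, 0]}, {"delta_pos": [0, 0, -3], "turn": [0, 0, 0]}, {"delta_pos": [0, 0, -4], "turn": [0, 0, 0]}, {"delta_pos": [0, 0, -3], "turn": [0, 0, 0]}, {"delta_pos": [0, 0, 0], "turn": [0, 0, 0]}, {"delta_pos": [0, 0, 0], "turn": [0, 0, 0]}, {"delta_pos": [0, 0, 0], "turn": [0, 0, 0]}, {"delta_pos": [0, 0, 0], "turn": [0, 0, 0]}])

```text
clock: 20.8
position: [0.4429, 0.0448, 0.1314]
ee_rot: [-0.001, -0.084, 0.996, -0.0]
contact_force: [0.0, -0.1, -3.1]
grip_width: 0.552
grip_force: 53.4
```

```bash
python3 - <<'E'
from h import *
s=read_state();print(s['position'],s['grip_width'])
p=capture('wrist')
W2=cloud(p).reshape(-1,3); zt=s['position'][2]+.043; c=p['image'].reshape(-1,3).astype(int)
m=(abs(W2[:,2]-zt)<.008)&(np.hypot(W2[:,0]-s['position'][0],W2[:,1]-s['position'][1])<.06)&(c[:,0]>c[:,1]*2)
print(m.sum(),cv2.minAreaRect((W2[m,:2]*1000).astype(np.float32)) if m.sum() else 0,np.median(W2[m,2]))
save(p,'g.png',None,1.5)
for r in pinpoint('dock_0',p)[:4]: print(r['uv'],r['p'],ray(p,r['uv'],.025))
E
```

```text
[0.44292659 0.04482455 0.13135404] 0.5515209288212185
10225 ((442.9837341308594, 32.21516418457031), (52.423912048339844, 73.8890380859375), 9.306660652160645) 0.1737641413206224
[40.7, 256.8] 0.6 [ 0.5526156  -0.16458937  0.025     ]
[19.7, 153.4] 0.55 [ 0.44463458 -0.1750393   0.025     ]
```

View pics/g.png

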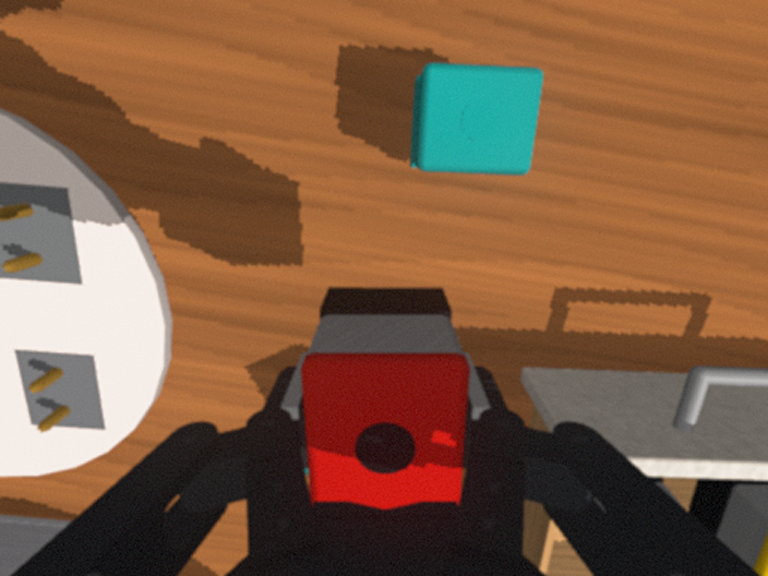

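mill_a is held square between the pads (red top at native (257,297)) and two docks show at the left edge. I'll carry it above the susan.

```bash
python3 -c "
from h import *
plan([.60,-.23,.25],94.2,8)"
```

```text
cur yaw 99.7 turn -5.5 rv [-0.    -0.001  0.096] dp_tool_total [-10.84 -29.74 -11.83]
[-1.35, -3.72, -1.48] [-0.0, -0.0, 0.012]
[-1.4, -3.7, -1.48] [-0.0, -0.0, 0.012]
[-1.44, -3.68, -1.48] [-0.0, -0.0, 0.012]
[-1.49, -3.67, -1.48] [-0.0, -0.0, 0.012]
[-1.53, -3.65, -1.48] [-0.0, -0.0, 0.012]
[-1.57, -3.63, -1.48] [-0.0, -0.0, 0.012]
[-1.62, -3.61, -1.48] [-0.0, -0.0, 0.012]
[-1.66, -3.59, -1.48] [-0.0, -0.0, 0.012]
```

Call:
servo_tool(deltas=[{"delta_pos": [-1.4, -3.7, -1.5], "turn": [0, 0, 0.012]}, {"delta_pos": [-1.4, -3.7, -1.5], "turn": [0, 0, 0.012]}, {"delta_pos": [-1.4, -3.7, -1.5], "turn": [0, 0, 0.012]}, {"delta_pos": [-1.5, -3.7, -1.5], "turn": [0, 0, 0.012]}, {"delta_pos": [-1.5, -3.6, -1.5], "turn": [0, 0, 0.012]}, {"delta_pos": [-1.6, -3.6, -1.5], "turn": [0, 0, 0.012]}, {"delta_pos": [-1.6, -3.6, -1.5], "turn": [0, 0, 0.012]}, {"delta_pos": [-1.7, -3.6, -1.5], "turn": [0, 0, 0.012]}])

```text
clock: 21.9
position: [0.6009, -0.2307, 0.2522]
ee_rot: [-0.0, -0.036, 0.999, 0.0]
contact_force: [0.7, 0.8, -2.5]
grip_width: 0.558
grip_force: 53.5
```

Call:
servo_tool(deltas=[{"delta_pos": [0, 0, 0], "turn": [0, 0, 0]}, {"delta_pos": [0, 0, 0], "turn": [0, 0, 0]}, {"delta_pos": [0, 0, 0], "turn": [0, 0, 0]}, {"delta_pos": [0, 0, 0], "turn": [0, 0, 0]}, {"delta_pos": [0, 0, 0], "turn": [0, 0, 0]}, {"delta_pos": [0, 0, 0], "turn": [0, 0, 0]}, {"delta_pos": [0, 0, 0], "turn": [0, 0, 0]}, {"delta_pos": [0, 0, 0], "turn": [0, 0, 0]}])

```text
clock: 22.9
position: [0.6003, -0.2294, 0.2523]
ee_rot: [-0.0, -0.036, 0.999, 0.0]
contact_force: [-0.2, 0.1, -2.4]
grip_width: 0.555
grip_force: 53.8
```

```bash
cat > docks.py <<'E'
from h import *
import sys
p=capture('wrist'); save(p,sys.argv[1],None,1.5); s=read_state(); print(s['position'].round(4))
W=cloud(p).reshape(-1,3);c=p['image'].reshape(-1,3).astype(int)
for r in pinpoint('dock_0',p)[:5]: print('pin',np.round(r['uv']),round(r['p'],2),ray(p,r['uv'],.025).round(4))
ax=np.array([.506,-.227])
sat=c.max(1)-c.min(1)
on=(W[:,2]>.015)&(W[:,2]<.055)&(np.hypot(*(W[:,:2]-ax).T)<.125)
def comps(m,lo,hi,tag,h):
    n,l,st,ce=cv2.connectedComponentsWithStats(m.reshape(384,512).astype(np.uint8))
    for i in range(1,n):
        if lo<st[i,4]<hi:
            f=l==i; vu=np.argwhere(f); P=np.array([ray(p,(u,v),h)[:2] for v,u in vu]); 
            print(tag,st[i,4],ce[i].round(1),P.mean(0).round(4),cv2.minAreaRect((P*1000).astype(np.float32)),np.median(W[f.ravel(),2]).round(4))
comps(on&(W[:,2]<.033)&(sat<40)&(c.max(1)<150),300,9000,'pad',.025)
comps(on&(sat>50)&(c[:,0]>c[:,2]*1.5)&(W[:,2]<.055),15,400,'peg',.037)
E
python3 docks.py i.png
```

```text
[ 0.6003 -0.2295  0.2523]
pin [214.  40.] 0.9 [ 0.4561 -0.2918  0.025 ]
pin [309. 128.] 0.85 [ 0.5511 -0.1648  0.025 ]
pin [214. 135.] 0.77 [ 0.5692 -0.29    0.025 ]
pin [314.  36.] 0.72 [ 0.444  -0.1739  0.025 ]
pad 2140 [313.6  37.6] [ 0.4457 -0.1736] ((446.49224853515625, -173.39830017089844), (57.53907012939453, 49.757957458496094), 4.70370626449585) 0.0262
pad 2145 [212.9  39.1] [ 0.4559 -0.2932] ((456.4375, -293.3695373535156), (57.71706771850586, 49.78280258178711), 4.7486958503723145) 0.0263
pad 1591 [218.1 132.8] [ 0.5658 -0.284 ] ((566.4466552734375, -284.1334533691406), (57.357791900634766, 49.8929328918457), 4.126177787780762) 0.0262
pad 1562 [309.2 131.4] [ 0.5552 -0.1642] ((556.3914794921875, -164.02520751953125), (57.286563873291016, 49.40616226196289), 4.505366802215576) 0.0262
peg 45 [211.5  23.8] [ 0.4422 -0.2933] ((442.1920166015625, -292.9585266113281), (9.079957962036133, 6.146636009216309), 51.427955627441406) 0.0442
peg 16 [317.8  21.6] [ 0.4313 -0.1731] ((431.545166015625, -173.5116729736328), (5.817742824554443, 4.537264347076416), 81.98137664794922) 0.0465
peg 38 [213.2  52.7] [ 0.4718 -0.2908] ((471.69635009765625, -290.5401916503906), (7.243863105773926, 7.144070625305176), 75.83663177490234) 0.0451
peg 26 [216.9 122.3] [ 0.551  -0.2843] ((551.2023315429688, -284.7517395019531), (6.154327869415283, 6.364860534667969), 4.121224880218506) 0.0454
peg 25 [218.6 146.1] [ 0.5808 -0.2814] ((580.7589721679688, -281.4561767578125), (6.292901992797852, 6.57773494720459), 47.925960540771484) 0.0448
```

View pics/i.png

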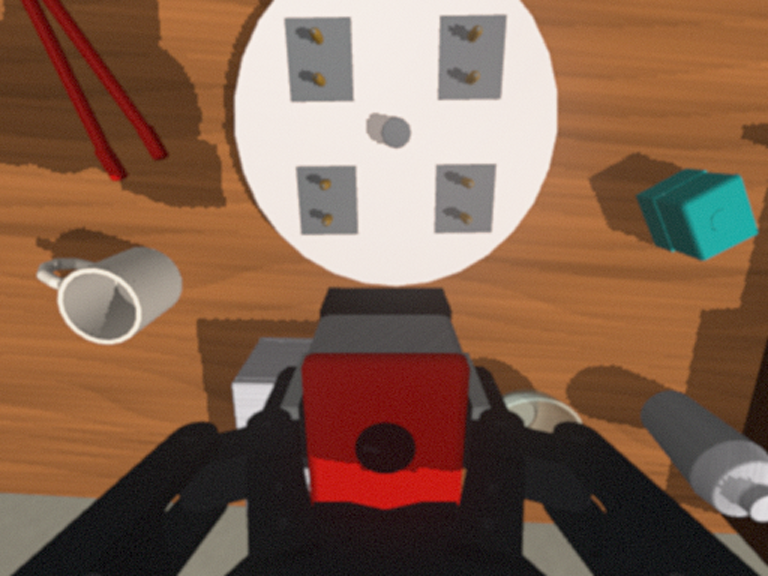

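The image shows all four empty docks and the held red mill. The pads fit a rectangle consistently, with yaw 4.8°. I'll take the far-left dock at native (309,131), world (.556,-.164).

```bash
python3 -c "
from h import *
plan([.5562,-.164,.09],94.8,4)"
```

```text
cur yaw 94.2 turn 0.6 rv [ 0.    -0.    -0.011] dp_tool_total [ 3.92  6.85 16.22]
[0.98, 1.71, 4.06] [0.0, -0.0, -0.003]
[0.98, 1.71, 4.06] [0.0, -0.0, -0.003]
[0.97, 1.72, 4.06] [0.0, -0.0, -0.003]
[0.97, 1.72, 4.06] [0.0, -0.0, -0.003]
```

Call:
servo_tool(deltas=[{"delta_pos": [2, 3.5, 0], "turn": [0, 0, -0.011]}, {"delta_pos": [1.9, 3.4, 0], "turn": [0, 0, 0]}, {"delta_pos": [0, 0, 4], "turn": [0, 0, 0]}, {"delta_pos": [0, 0, 5], "turn": [0, 0, 0]}, {"delta_pos": [0, 0, 4.2], "turn": [0, 0, 0]}, {"delta_pos": [0, 0, 3], "turn": [0, 0, 0]}, {"delta_pos": [0, 0, 0], "turn": [0, 0, 0]}, {"delta_pos": [0, 0, 0], "turn": [0, 0, 0]}])

```text
clock: 24.0
position: [0.557, -0.164, 0.0923]
ee_rot: [0.001, -0.042, 0.999, -0.0]
contact_force: [0.8, 0.9, -1.2]
grip_width: 0.554
grip_force: 53.7
```

```bash
python3 docks.py j.png; python3 -c "
from h import *
plan([.5562,-.164,.075],94.8,1)"
```

```text
[ 0.5572 -0.164   0.0927]
pin [260. 203.] 0.95 [ 0.5556 -0.1628  0.025 ]
pin [109. 206.] 0.95 [ 0.5682 -0.2856  0.025 ]
pin [80. 55.] 0.81 [ 0.4567 -0.2959  0.025 ]
pin [256.  54.] 0.76 [ 0.446  -0.1745  0.025 ]
peg 39 [60.5 20.4] [ 0.4388 -0.2984] ((438.78192138671875, -297.6590270996094), (3.3234567642211914, 6.498369216918945), 10.835131645202637) 0.0469
peg 122 [259.2  27.1] [ 0.4322 -0.1739] ((431.961181640625, -174.35586547851562), (9.417242050170898, 6.921465873718262), 5.267462730407715) 0.0456
peg 63 [74.1 74.5] [ 0.4699 -0.2939] ((470.3747863769531, -291.92724609375), (4.3025803565979, 13.154325485229492), 4.753922939300537) 0.0458
peg 68 [259.1  77.3] [ 0.4614 -0.1714] ((461.1155090332031, -171.6610870361328), (6.792979717254639, 6.336565971374512), 47.88371276855469) 0.0468
peg 161 [101.1 191. ] [ 0.5511 -0.284 ] ((550.8927001953125, -283.9936828613281), (7.068179607391357, 17.882266998291016), 36.92290115356445) 0.0401
peg 32 [258.3 187.8] [ 0.5386 -0.1654] ((538.3220825195312, -165.23855590820312), (3.971735715866089, 5.2990312576293945), 4.791455268859863) 0.0396
peg 185 [107.6 226.9] [ 0.5811 -0.2818] ((581.034423828125, -281.7789001464844), (6.773340225219727, 19.434200286865234), 44.96832275390625) 0.0406
cur yaw 94.8 turn -0.0 rv [-0.001  0.003  0.   ] dp_tool_total [ 0.11 -0.    1.76]
[0.11, -0.0, 1.76] [-0.001, 0.003, 0.0]
```

View pics/j.png

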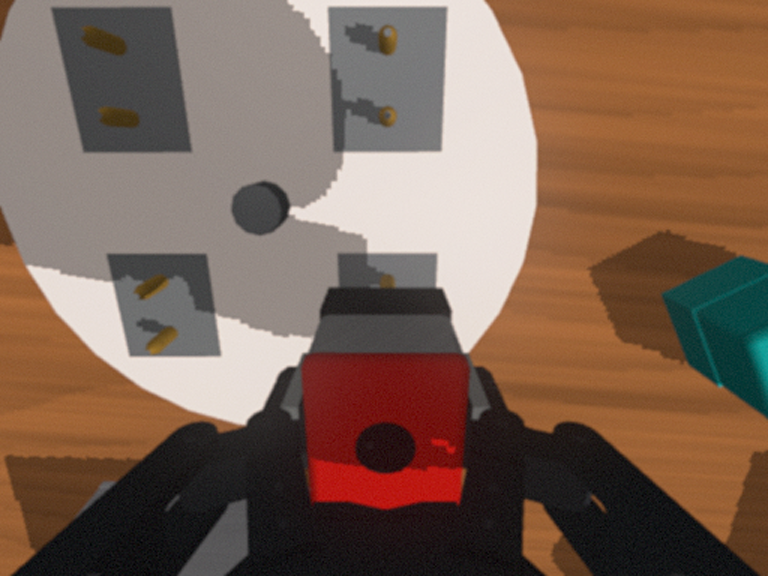

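Peg column (native 258) and held mill centre (257) line up. I'll lower gently.

Call:
servo_tool(deltas=[{"delta_pos": [0.1, 0, 1], "turn": [0, 0.003, 0]}, {"delta_pos": [0, 0, 0.8], "turn": [0, 0, 0]}, {"delta_pos": [0, 0, 0.6], "turn": [0, 0, 0]}, {"delta_pos": [0, 0, 0.4], "turn": [0, 0, 0]}, {"delta_pos": [0, 0, 0.3], "turn": [0, 0, 0]}, {"delta_pos": [0, 0, 0], "turn": [0, 0, 0]}, {"delta_pos": [0, 0, 0], "turn": [0, 0, 0]}, {"delta_pos": [0, 0, 0], "turn": [0, 0, 0]}])

```text
clock: 25.1
position: [0.5551, -0.1638, 0.0595]
ee_rot: [-0.001, -0.042, 0.999, -0.0]
contact_force: [0.1, 0.1, -2.8]
grip_width: 0.556
grip_force: 53.8
```

Call:
servo_tool(deltas=[{"delta_pos": [0, 0, 0.4], "turn": [0, 0, 0]}, {"delta_pos": [0, 0, 0.4], "turn": [0, 0, 0]}, {"delta_pos": [0, 0, 0.3], "turn": [0, 0, 0]}, {"delta_pos": [0, 0, 0.1], "turn": [0, 0, 0]}, {"delta_pos": [0, 0, 0], "turn": [0, 0, 0]}, {"delta_pos": [0, 0, 0], "turn": [0, 0, 0]}, {"delta_pos": [0, 0, 0], "turn": [0, 0, 0]}, {"delta_pos": [0, 0, 0], "turn": [0, 0, 0]}])

```text
clock: 26.1
position: [0.5549, -0.1639, 0.0477]
ee_rot: [-0.001, -0.042, 0.999, -0.0]
contact_force: [-3.8, 1.0, 3.9]
grip_width: 0.552
grip_force: 54.3
```

Home contact felt. Release and lift, then travel towards the drawer for blue mill_d.

Call:
servo_tool(deltas=[{"delta_pos": [0, 0, 0], "turn": [0, 0, 0]}, {"delta_pos": [0, 0, 0], "turn": [0, 0, 0]}, {"delta_pos": [0, 0, 0], "turn": [0, 0, 0]}, {"delta_pos": [0, 0, 0], "turn": [0, 0, 0]}, {"delta_pos": [0, 0, -3], "turn": [0, 0, 0]}, {"delta_pos": [0, 0, -5], "turn": [0, 0, 0]}, {"delta_pos": [0, 0, -6], "turn": [0, 0, 0]}, {"delta_pos": [0, 0, -6], "turn": [0, 0, 0]}], claw=6.8)

```text
clock: 27.1
position: [0.5553, -0.1638, 0.2492]
ee_rot: [-0.001, -0.042, 0.999, -0.0]
contact_force: [1.5, -0.7, 1.0]
grip_width: 0.796
grip_force: 0.0
```

```bash
python3 - <<'E'
from h import *
p=capture('wrist'); W=cloud(p).reshape(-1,3);c=p['image'].reshape(-1,3).astype(int)
m=(c[:,0]>c[:,1]*2)&(c[:,0]>60)&(np.hypot(W[:,0]-.555,W[:,1]+.164)<.06)&(W[:,2]>.05)
print(m.sum(),np.percentile(W[m,2],[5,50,95]),cv2.minAreaRect((W[m,:2]*1000).astype(np.float32)))
plan([.53,.235,.27],97.4,8)
E
```

```text
1703 [0.08861188 0.090025   0.09124717] ((555.1266479492188, -165.05215454101562), (54.290950775146484, 46.21425247192383), 4.315120220184326)
cur yaw 94.8 turn 2.6 rv [-0.005  0.009 -0.046] dp_tool_total [-0.64 40.1  -1.26]
[-0.08, 5.01, -0.16] [-0.001, 0.001, -0.006]
[-0.11, 5.01, -0.15] [-0.001, 0.001, -0.006]
[-0.14, 5.01, -0.15] [-0.001, 0.001, -0.006]
[-0.17, 5.01, -0.15] [-0.001, 0.001, -0.006]
[-0.19, 5.01, -0.15] [-0.001, 0.001, -0.006]
[-0.22, 5.01, -0.14] [-0.001, 0.001, -0.006]
[-0.25, 5.01, -0.14] [-0.001, 0.001, -0.006]
[-0.28, 5.01, -0.14] [-0.001, 0.001, -0.006]
```

mill_a is home (top at .090, flat). On to the drawer.

Call:
servo_tool(deltas=[{"delta_pos": [-0.1, 5, -0.2], "turn": [0, 0.001, -0.006]}, {"delta_pos": [-0.1, 5, -0.2], "turn": [-0.001, 0.001, -0.006]}, {"delta_pos": [-0.1, 5, -0.2], "turn": [-0.001, 0.001, -0.006]}, {"delta_pos": [-0.2, 5, -0.1], "turn": [-0.001, 0.001, -0.006]}, {"delta_pos": [-0.2, 5, -0.1], "turn": [-0.001, 0.001, -0.006]}, {"delta_pos": [-0.2, 5, -0.1], "turn": [0, 0.001, -0.006]}, {"delta_pos": [-0.2, 5, -0.1], "turn": [0, 0.001, -0.006]}, {"delta_pos": [-0.3, 5, -0.1], "turn": [0, 0.001, -0.006]}])

```text
clock: 28.15
position: [0.5274, 0.2372, 0.2591]
ee_rot: [-0.005, -0.066, 0.998, 0.002]
contact_force: [0.9, -0.8, 0.2]
grip_width: 0.794
grip_force: 0.0
```

Call:
servo_tool(deltas=[{"delta_pos": [0, 0, 0], "turn": [0, 0, 0]}, {"delta_pos": [0, 0, 0], "turn": [0, 0, 0]}, {"delta_pos": [0, 0, 0], "turn": [0, 0, 0]}, {"delta_pos": [0, 0, 0], "turn": [0, 0, 0]}, {"delta_pos": [0, 0, 0], "turn": [0, 0, 0]}, {"delta_pos": [0, 0, 0], "turn": [0, 0, 0]}, {"delta_pos": [0, 0, 0], "turn": [0, 0, 0]}, {"delta_pos": [0, 0, 0], "turn": [0, 0, 0]}])

```text
clock: 29.15
position: [0.5277, 0.2356, 0.2591]
ee_rot: [-0.006, -0.066, 0.998, 0.002]
contact_force: [-0.5, -0.2, -0.4]
grip_width: 0.796
grip_force: 0.0
```

```bash
python3 w2.py k.png; python3 -c "
from h import *
plan([.5765,.2385,.038],97.4,4)"
```

```text
[0.5277 0.2356 0.2591] 29.15
0.058 1754 [ 97. 167.] [0.5505 0.0375 0.0651] ((552.327392578125, 35.82730484008789), (56.41880798339844, 48.147857666015625), 34.3405647277832) [ 21. 176. 168.]
0.058 626 [209. 210.] [0.5897 0.1803 0.0664] ((600.4921875, 181.19110107421875), (181.4234161376953, 5.470324516296387), 7.204641342163086) [202. 154. 102.]
0.058 914 [375. 214.] [0.5677 0.3987 0.0658] ((572.1209716796875, 405.173095703125), (183.43511962890625, 17.395954132080078), 7.770357608795166) [169. 128.  84.]
0.073 1495 [295. 116.] [0.4505 0.2691 0.0752] ((459.345947265625, 274.0687255859375), (39.60564422607422, 242.93690490722656), 7.294042587280273) [159. 153. 149.]
0.073 1603 [255. 208.] [0.5735 0.2389 0.081 ] ((575.9310302734375, 238.61619567871094), (55.758140563964844, 47.611717224121094), 8.309282302856445) [ 62.  97. 180.]
0.073 1617 [330. 207.] [0.5602 0.333  0.0809] ((562.592529296875, 334.4322204589844), (56.10620880126953, 48.78509521484375), 9.074112892150879) [218. 188.  31.]
handle [297.5, 105.7] 0.98 [0.44609828 0.27218254 0.07      ]
mill [106. 164.] 0.95 top 0.066 ((552.1249389648438, 35.963287353515625), (55.409423828125, 47.63706588745117), 34.60439682006836) [ 19. 178. 171.]
mill [253. 200.] 0.86 top 0.0819 ((575.9200439453125, 238.7021026611328), (55.73798370361328, 47.436309814453125), 8.275598526000977) [ 61.  97. 181.]
mill [328. 203.] 0.81 top 0.0818 ((562.2821044921875, 333.637939453125), (55.24261474609375, 47.31437301635742), 9.074112892150879) [220. 190.  30.]
mill [141.   5.] 0.63 top 0.0613 ((365.0846252441406, 75.19332885742188), (3.4482953548431396, 54.112403869628906), 9.629276275634766) [ 14. 110. 106.]
cur yaw 97.6 turn -0.2 rv [ 0.004 -0.011  0.003] dp_tool_total [-5.12 -0.45 22.06]
[-1.28, -0.11, 5.51] [0.001, -0.003, 0.001]
[-1.26, -0.11, 5.52] [0.001, -0.003, 0.001]
[-1.25, -0.1, 5.52] [0.001, -0.003, 0.001]
[-1.23, -0.09, 5.53] [0.001, -0.003, 0.001]
```

Call:
servo_tool(deltas=[{"delta_pos": [0, 0, 0], "turn": [0.004, -0.011, 0]}, {"delta_pos": [-2.4, -0.2, 3], "turn": [0, 0, 0]}, {"delta_pos": [-2.4, -0.15, 4], "turn": [0, 0, 0]}, {"delta_pos": [0, 0, 3], "turn": [0, 0, 0]}, {"delta_pos": [0, 0, 2], "turn": [0, 0, 0]}, {"delta_pos": [0, 0, 0], "turn": [0, 0, 0]}, {"delta_pos": [0, 0, 0], "turn": [0, 0, 0]}, {"delta_pos": [0, 0, 0], "turn": [0, 0, 0]}])

```text
clock: 30.3
position: [0.5763, 0.2389, 0.1411]
ee_rot: [0.001, -0.066, 0.998, 0.001]
contact_force: [-1.0, -1.6, 0.1]
grip_width: 0.8
grip_force: 0.0
```

```bash
python3 -c "
from h import *
plan([.576,.2386,.0385],97.8,4)"
```

```text
cur yaw 97.6 turn 0.2 rv [ 0.002  0.003 -0.004] dp_tool_total [ 0.06 -0.04 10.26]
[0.02, -0.01, 2.57] [0.0, 0.001, -0.001]
[0.01, -0.01, 2.57] [0.0, 0.001, -0.001]
[0.01, -0.01, 2.57] [0.0, 0.001, -0.001]
[0.01, -0.01, 2.57] [0.0, 0.001, -0.001]
```

Call:
servo_tool(deltas=[{"delta_pos": [0, 0, 3], "turn": [0, 0, 0]}, {"delta_pos": [0, 0, 3], "turn": [0, 0, 0]}, {"delta_pos": [0, 0, 2], "turn": [0, 0, 0]}, {"delta_pos": [0, 0, 1.5], "turn": [0, 0, 0]}, {"delta_pos": [0, 0, 0.7], "turn": [0, 0, 0]}, {"delta_pos": [0, 0, 0], "turn": [0, 0, 0]}, {"delta_pos": [0, 0, 0], "turn": [0, 0, 0]}, {"delta_pos": [0, 0, 0], "turn": [0, 0, 0]}])

```text
clock: 31.3
position: [0.5761, 0.2387, 0.038]
ee_rot: [0.001, -0.066, 0.998, 0.001]
contact_force: [-0.5, -0.1, 0.0]
grip_width: 0.793
grip_force: 0.0
```

Call:
servo_tool(deltas=[{"delta_pos": [0, 0, 0], "turn": [0, 0, 0]}, {"delta_pos": [0, 0, 0], "turn": [0, 0, 0]}, {"delta_pos": [0, 0, 0], "turn": [0, 0, 0]}, {"delta_pos": [0, 0, 0], "turn": [0, 0, 0]}, {"delta_pos": [0, 0, 0], "turn": [0, 0, 0]}, {"delta_pos": [0, 0, 0], "turn": [0, 0, 0]}, {"delta_pos": [0, 0, 0], "turn": [0, 0, 0]}, {"delta_pos": [0, 0, 0], "turn": [0, 0, 0]}], claw=3.5)

```text
clock: 32.3
position: [0.5761, 0.2388, 0.0378]
ee_rot: [0.001, -0.066, 0.998, 0.001]
contact_force: [-0.6, 2.3, 6.3]
grip_width: 0.557
grip_force: 52.0
```

Call:
servo_tool(deltas=[{"delta_pos": [0, 0, -1], "turn": [0, 0, 0]}, {"delta_pos": [0, 0, -3], "turn": [0, 0, 0]}, {"delta_pos": [0, 0, -5], "turn": [0, 0, 0]}, {"delta_pos": [0, 0, -5], "turn": [0, 0, 0]}, {"delta_pos": [0, 0, -5], "turn": [0, 0, 0]}, {"delta_pos": [0, 0, -3], "turn": [0, 0, 0]}, {"delta_pos": [0, 0, 0], "turn": [0, 0, 0]}, {"delta_pos": [0, 0, 0], "turn": [0, 0, 0]}])

```text
clock: 33.3
position: [0.5751, 0.2382, 0.2548]
ee_rot: [-0.002, -0.066, 0.998, -0.0]
contact_force: [0.0, 0.7, -3.7]
grip_width: 0.557
grip_force: 51.8
```

```bash
python3 -c "
from h import *
plan([.60,-.23,.26],94.8,9)"
```

```text
cur yaw 97.5 turn -2.7 rv [-0.001 -0.004  0.048] dp_tool_total [  3.68 -46.74  -0.48]
[0.41, -5.19, -0.05] [-0.0, -0.0, 0.005]
[0.38, -5.2, -0.05] [-0.0, -0.0, 0.005]
[0.35, -5.2, -0.05] [-0.0, -0.0, 0.005]
[0.33, -5.2, -0.06] [-0.0, -0.0, 0.005]
[0.3, -5.2, -0.06] [-0.0, -0.0, 0.005]
[0.27, -5.2, -0.06] [-0.0, -0.0, 0.005]
[0.24, -5.2, -0.06] [-0.0, -0.0, 0.005]
[0.21, -5.2, -0.06] [-0.0, -0.0, 0.005]
[0.19, -5.21, -0.06] [-0.0, -0.0, 0.005]
```

Call:
servo_tool(deltas=[{"delta_pos": [0.4, -5.2, -0.1], "turn": [0, 0, 0.006]}, {"delta_pos": [0.4, -5.2, -0.1], "turn": [0, 0, 0.006]}, {"delta_pos": [0.3, -5.2, 0], "turn": [0, 0, 0.006]}, {"delta_pos": [0.3, -5.2, 0], "turn": [0, 0, 0.006]}, {"delta_pos": [0.3, -5.2, 0], "turn": [0, 0, 0.006]}, {"delta_pos": [0.3, -5.2, 0], "turn": [0, 0, 0.006]}, {"delta_pos": [0.2, -5.2, 0], "turn": [0, 0, 0.006]}, {"delta_pos": [0.2, -5.2, 0], "turn": [0, 0, 0.006]}])

```text
clock: 34.3
position: [0.5971, -0.1792, 0.2564]
ee_rot: [-0.002, -0.042, 0.999, 0.001]
contact_force: [1.0, -1.1, -1.9]
grip_width: 0.558
grip_force: 52.2
```

Call:
servo_tool(deltas=[{"delta_pos": [0.2, -5.1, 0], "turn": [0, 0, 0]}, {"delta_pos": [0, 0, 0], "turn": [0, 0, 0]}, {"delta_pos": [0, 0, 0], "turn": [0, 0, 0]}, {"delta_pos": [0, 0, 0], "turn": [0, 0, 0]}, {"delta_pos": [0, 0, 0], "turn": [0, 0, 0]}, {"delta_pos": [0, 0, 0], "turn": [0, 0, 0]}, {"delta_pos": [0, 0, 0], "turn": [0, 0, 0]}, {"delta_pos": [0, 0, 0], "turn": [0, 0, 0]}])

```text
clock: 35.3
position: [0.6002, -0.2286, 0.259]
ee_rot: [0.0, -0.042, 0.999, 0.0]
contact_force: [-0.0, 0.3, -2.4]
grip_width: 0.555
grip_force: 52.5
```

```bash
python3 docks.py l.png; python3 -c "
from h import *
plan([.5664,-.2841,.09],94.8,4)"
```

```text
[ 0.6002 -0.2287  0.259 ]
pin [213.  39.] 0.82 [ 0.4554 -0.2947  0.025 ]
pin [312.  43.] 0.77 [ 0.449  -0.1744  0.025 ]
pin [218. 136.] 0.59 [ 0.5706 -0.2844  0.025 ]
pad 2067 [214.3  39.5] [ 0.4557 -0.2932] ((456.2145080566406, -293.15118408203125), (57.42976379394531, 49.3701171875), 4.759457111358643) 0.0263
pad 2062 [313.2  39.4] [ 0.4456 -0.1734] ((446.23260498046875, -173.23355102539062), (57.42625427246094, 49.40513610839844), 4.7577619552612305) 0.0262
pad 1499 [218.3 131.7] [ 0.5657 -0.2841] ((566.4550170898438, -284.14129638671875), (55.615699768066406, 49.51898193359375), 4.762575149536133) 0.0262
peg 43 [213.4  24.8] [ 0.4423 -0.293 ] ((442.0552978515625, -292.8040771484375), (8.618343353271484, 6.257967948913574), 52.10037612915039) 0.0443
peg 32 [214.7  53.2] [ 0.472  -0.2905] ((471.7453308105469, -290.7298889160156), (6.469043731689453, 6.020888805389404), 4.759246349334717) 0.0439
peg 24 [217.5 121.5] [ 0.551  -0.2841] ((550.9525146484375, -283.9146728515625), (6.284278392791748, 6.160733222961426), 21.177234649658203) 0.0453
peg 26 [218.5 144.7] [ 0.5808 -0.2816] ((581.1289672851562, -281.64093017578125), (6.394557476043701, 6.686764717102051), 48.419437408447266) 0.0444
cur yaw 94.8 turn -0.0 rv [0. 0. 0.] dp_tool_total [ 3.83 -5.24 16.89]
[0.96, -1.31, 4.22] [0.0, 0.0, 0.0]
[0.96, -1.31, 4.22] [0.0, 0.0, 0.0]
[0.96, -1.31, 4.22] [0.0, 0.0, 0.0]
[0.96, -1.31, 4.22] [0.0, 0.0, 0.0]
```

Call:
servo_tool(deltas=[{"delta_pos": [1.9, -2.6, 0], "turn": [0, 0, 0]}, {"delta_pos": [1.95, -2.6, 0], "turn": [0, 0, 0]}, {"delta_pos": [0, 0, 4], "turn": [0, 0, 0]}, {"delta_pos": [0, 0, 5], "turn": [0, 0, 0]}, {"delta_pos": [0, 0, 4.5], "turn": [0, 0, 0]}, {"delta_pos": [0, 0, 3], "turn": [0, 0, 0]}, {"delta_pos": [0, 0, 0], "turn": [0, 0, 0]}, {"delta_pos": [0, 0, 0], "turn": [0, 0, 0]}])

```text
clock: 36.4
position: [0.567, -0.2842, 0.096]
ee_rot: [0.001, -0.042, 0.999, -0.001]
contact_force: [0.6, -0.4, -1.4]
grip_width: 0.556
grip_force: 52.6
```

```bash
python3 -c "
from h import *
plan([.5661,-.2839,.0595],94.8,1)"
```

```text
cur yaw 94.8 turn -0.0 rv [-0.001  0.002  0.   ] dp_tool_total [0.09 0.04 3.65]
[0.09, 0.04, 3.65] [-0.001, 0.002, 0.0]
```

Call:
servo_tool(deltas=[{"delta_pos": [0, 0.03, 1], "turn": [0, 0.002, 0]}, {"delta_pos": [0, 0, 1], "turn": [0, 0, 0]}, {"delta_pos": [0, 0, 0.7], "turn": [0, 0, 0]}, {"delta_pos": [0, 0, 0.5], "turn": [0, 0, 0]}, {"delta_pos": [0, 0, 0.4], "turn": [0, 0, 0]}, {"delta_pos": [0, 0, 0], "turn": [0, 0, 0]}, {"delta_pos": [0, 0, 0], "turn": [0, 0, 0]}, {"delta_pos": [0, 0, 0], "turn": [0, 0, 0]}])

```text
clock: 37.4
position: [0.5663, -0.2834, 0.0583]
ee_rot: [-0.001, -0.042, 0.999, 0.0]
contact_force: [0.2, 0.2, -2.7]
grip_width: 0.558
grip_force: 52.6
```

Call:
servo_tool(deltas=[{"delta_pos": [0, 0, 0.4], "turn": [0, 0, 0]}, {"delta_pos": [0, 0, 0.3], "turn": [0, 0, 0]}, {"delta_pos": [0, 0, 0.2], "turn": [0, 0, 0]}, {"delta_pos": [0, 0, 0.1], "turn": [0, 0, 0]}, {"delta_pos": [0, 0, 0], "turn": [0, 0, 0]}, {"delta_pos": [0, 0, 0], "turn": [0, 0, 0]}, {"delta_pos": [0, 0, 0], "turn": [0, 0, 0]}, {"delta_pos": [0, 0, 0], "turn": [0, 0, 0]}])

```text
clock: 38.4
position: [0.5661, -0.2834, 0.048]
ee_rot: [-0.001, -0.042, 0.999, 0.0]
contact_force: [-0.6, 0.0, -2.9]
grip_width: 0.559
grip_force: 52.6
```

Call:
servo_tool(deltas=[{"delta_pos": [0, 0, 0.1], "turn": [0, 0, 0]}, {"delta_pos": [0, 0, 0.1], "turn": [0, 0, 0]}, {"delta_pos": [0, 0, 0], "turn": [0, 0, 0]}, {"delta_pos": [0, 0, 0], "turn": [0, 0, 0]}, {"delta_pos": [0, 0, 0], "turn": [0, 0, 0]}, {"delta_pos": [0, 0, 0], "turn": [0, 0, 0]}, {"delta_pos": [0, 0, 0], "turn": [0, 0, 0]}, {"delta_pos": [0, 0, 0], "turn": [0, 0, 0]}])

```text
clock: 39.4
position: [0.5662, -0.2834, 0.0469]
ee_rot: [-0.001, -0.042, 0.999, -0.0]
contact_force: [-5.0, 2.0, 5.1]
grip_width: 0.556
grip_force: 53.3
```

Call:
servo_tool(deltas=[{"delta_pos": [0, 0, 0], "turn": [0, 0, 0]}, {"delta_pos": [0, 0, 0], "turn": [0, 0, 0]}, {"delta_pos": [0, 0, 0], "turn": [0, 0, 0]}, {"delta_pos": [0, 0, 0], "turn": [0, 0, 0]}, {"delta_pos": [0, 0, -3], "turn": [0, 0, 0]}, {"delta_pos": [0, 0, -5], "turn": [0, 0, 0]}, {"delta_pos": [0, 0, -6], "turn": [0, 0, 0]}, {"delta_pos": [0, 0, -6], "turn": [0, 0, 0]}], claw=6.8)

```text
clock: 40.4
position: [0.5662, -0.2835, 0.2478]
ee_rot: [-0.001, -0.042, 0.999, 0.0]
contact_force: [1.0, -1.1, 0.4]
grip_width: 0.797
grip_force: 0.0
```

```bash
python3 - <<'E'
from h import *
p=capture('wrist'); W=cloud(p).reshape(-1,3);c=p['image'].reshape(-1,3).astype(int)
m=(c[:,2]>c[:,0]*2)&(np.hypot(W[:,0]-.566,W[:,1]+.284)<.06)&(W[:,2]>.05)
print(m.sum(),np.percentile(W[m,2],[5,50,95]),cv2.minAreaRect((W[m,:2]*1000).astype(np.float32)))
m=(c[:,0]>c[:,1]*2)&(c[:,0]>60)&(np.hypot(W[:,0]-.555,W[:,1]+.164)<.06)&(W[:,2]>.05)
print(m.sum(),np.percentile(W[m,2],[5,50,95]) if m.sum() else 0)
plan([.56,.333,.25],99.2,12)
E
```

```text
1877 [0.08875764 0.09016085 0.32942538] ((565.8907470703125, -284.57861328125), (53.90568923950195, 118.13563537597656), 4.763795375823975)
1815 [0.08810892 0.08992195 0.09114661]
cur yaw 94.8 turn 4.4 rv [-0.007  0.009 -0.077] dp_tool_total [-4.38 61.68  0.44]
[-0.37, 5.14, 0.04] [-0.001, 0.001, -0.006]
[-0.4, 5.14, 0.04] [-0.001, 0.001, -0.006]
[-0.43, 5.13, 0.04] [-0.001, 0.001, -0.006]
[-0.46, 5.13, 0.05] [-0.001, 0.001, -0.006]
[-0.5, 5.13, 0.05] [-0.001, 0.001, -0.006]
[-0.53, 5.13, 0.05] [-0.001, 0.001, -0.006]
[-0.56, 5.12, 0.05] [-0.001, 0.001, -0.006]
[-0.6, 5.12, 0.06] [-0.001, 0.001, -0.006]
[-0.63, 5.11, 0.06] [-0.001, 0.001, -0.006]
[-0.66, 5.11, 0.06] [-0.001, 0.001, -0.006]
[-0.7, 5.11, 0.06] [-0.001, 0.001, -0.006]
[-0.73, 5.1, 0.07] [-0.001, 0.001, -0.006]
```

Blue is home. Now yellow.

Call:
servo_tool(deltas=[{"delta_pos": [-0.4, 5.1, 0], "turn": [0, 0, -0.006]}, {"delta_pos": [-0.4, 5.1, 0], "turn": [0, 0, -0.006]}, {"delta_pos": [-0.4, 5.1, 0], "turn": [0, 0, -0.006]}, {"delta_pos": [-0.5, 5.1, 0], "turn": [0, 0, -0.006]}, {"delta_pos": [-0.5, 5.1, 0], "turn": [0, 0, -0.006]}, {"delta_pos": [-0.5, 5.1, 0], "turn": [0, 0, -0.006]}, {"delta_pos": [-0.6, 5.1, 0], "turn": [0, 0, -0.006]}, {"delta_pos": [-0.6, 5.1, 0], "turn": [0, 0, -0.006]}])

```text
clock: 41.45
position: [0.5624, 0.1281, 0.246]
ee_rot: [-0.001, -0.066, 0.998, 0.0]
contact_force: [0.8, -0.1, 0.4]
grip_width: 0.797
grip_force: 0.0
```

Call:
servo_tool(deltas=[{"delta_pos": [1.4, 5.1, 0], "turn": [0, 0, -0.006]}, {"delta_pos": [1.4, 5.1, 0], "turn": [0, 0, -0.006]}, {"delta_pos": [1, 5.1, 0], "turn": [0, 0, -0.006]}, {"delta_pos": [-0.7, 5.1, 0], "turn": [0, 0, -0.006]}, {"delta_pos": [0, 0, 0], "turn": [0, 0, 0]}, {"delta_pos": [0, 0, 0], "turn": [0, 0, 0]}, {"delta_pos": [0, 0, 0], "turn": [0, 0, 0]}, {"delta_pos": [0, 0, 0], "turn": [0, 0, 0]}])

```text
clock: 42.45
position: [0.5035, 0.3234, 0.2466]
ee_rot: [-0.001, -0.077, 0.997, 0.0]
contact_force: [-0.2, -0.5, 0.2]
grip_width: 0.794
grip_force: 0.0
```

```bash
python3 w2.py m.png | grep -E '^0.073|^\['; python3 -c "
from h import *
plan([.5625,.3338,.14],99.2,4)"
```

```text
[0.5035 0.3234 0.2466] 42.45
0.073 1714 [220. 127.] [0.4527 0.2729 0.0754] ((459.08135986328125, 275.3359680175781), (40.17389678955078, 244.66172790527344), 7.2174859046936035) [148. 144. 140.]
0.073 1671 [259. 219.] [0.5595 0.3341 0.081 ] ((562.1693115234375, 334.33428955078125), (55.91343307495117, 47.99888229370117), 9.967336654663086) [212. 178.  26.]
cur yaw 98.9 turn 0.3 rv [ 0.001 -0.002 -0.006] dp_tool_total [-6.01  0.07 10.63]
[-1.5, 0.02, 2.66] [0.0, -0.0, -0.001]
[-1.5, 0.02, 2.66] [0.0, -0.0, -0.001]
[-1.5, 0.01, 2.66] [0.0, -0.0, -0.001]
[-1.5, 0.01, 2.66] [0.0, -0.0, -0.001]
```

Call:
servo_tool(deltas=[{"delta_pos": [-3, 0.05, 2.5], "turn": [0, 0, -0.006]}, {"delta_pos": [-3, 0.05, 3], "turn": [0, 0, 0]}, {"delta_pos": [0, 0, 3], "turn": [0, 0, 0]}, {"delta_pos": [0, 0, 2], "turn": [0, 0, 0]}, {"delta_pos": [0, 0, 0], "turn": [0, 0, 0]}, {"delta_pos": [0, 0, 0], "turn": [0, 0, 0]}, {"delta_pos": [0, 0, 0], "turn": [0, 0, 0]}, {"delta_pos": [0, 0, 0], "turn": [0, 0, 0]}])

```text
clock: 43.6
position: [0.5623, 0.3351, 0.1423]
ee_rot: [-0.0, -0.081, 0.997, 0.001]
contact_force: [0.1, 0.2, -0.5]
grip_width: 0.796
grip_force: 0.0
```

```bash
python3 -c "
from h import *
plan([.5623,.334,.038],99.4,4)"
```

```text
cur yaw 99.3 turn 0.1 rv [ 0.002 -0.    -0.002] dp_tool_total [ 1.000e-02 -1.200e-01  1.043e+01]
[0.0, -0.03, 2.61] [0.0, -0.0, -0.001]
[0.0, -0.03, 2.61] [0.0, -0.0, -0.001]
[0.0, -0.03, 2.61] [0.0, -0.0, -0.001]
[0.0, -0.03, 2.61] [0.0, -0.0, -0.001]
```

Call:
servo_tool(deltas=[{"delta_pos": [0, -0.1, 3], "turn": [0, 0, 0]}, {"delta_pos": [0, 0, 3], "turn": [0, 0, 0]}, {"delta_pos": [0, 0, 2], "turn": [0, 0, 0]}, {"delta_pos": [0, 0, 1.5], "turn": [0, 0, 0]}, {"delta_pos": [0, 0, 0.9], "turn": [0, 0, 0]}, {"delta_pos": [0, 0, 0], "turn": [0, 0, 0]}, {"delta_pos": [0, 0, 0], "turn": [0, 0, 0]}, {"delta_pos": [0, 0, 0], "turn": [0, 0, 0]}])

```text
clock: 44.6
position: [0.5624, 0.3341, 0.0381]
ee_rot: [-0.0, -0.081, 0.997, 0.001]
contact_force: [0.7, 0.1, 0.1]
grip_width: 0.794
grip_force: 0.0
```

Call:
servo_tool(deltas=[{"delta_pos": [0, 0, 0], "turn": [0, 0, 0]}, {"delta_pos": [0, 0, 0], "turn": [0, 0, 0]}, {"delta_pos": [0, 0, 0], "turn": [0, 0, 0]}, {"delta_pos": [0, 0, 0], "turn": [0, 0, 0]}, {"delta_pos": [0, 0, 0], "turn": [0, 0, 0]}, {"delta_pos": [0, 0, 0], "turn": [0, 0, 0]}, {"delta_pos": [0, 0, 0], "turn": [0, 0, 0]}, {"delta_pos": [0, 0, 0], "turn": [0, 0, 0]}], claw=3.5)

```text
clock: 45.6
position: [0.5624, 0.3343, 0.0378]
ee_rot: [-0.0, -0.081, 0.997, 0.001]
contact_force: [-1.4, 2.0, 5.7]
grip_width: 0.558
grip_force: 52.4
```

Call:
servo_tool(deltas=[{"delta_pos": [0, 0, -1], "turn": [0, 0, 0]}, {"delta_pos": [0, 0, -3], "turn": [0, 0, 0]}, {"delta_pos": [0, 0, -5], "turn": [0, 0, 0]}, {"delta_pos": [0, 0, -5], "turn": [0, 0, 0]}, {"delta_pos": [0, 0, -5], "turn": [0, 0, 0]}, {"delta_pos": [0, 0, -3], "turn": [0, 0, 0]}, {"delta_pos": [0, 0, 0], "turn": [0, 0, 0]}, {"delta_pos": [0, 0, 0], "turn": [0, 0, 0]}])

```text
clock: 46.6
position: [0.5618, 0.3334, 0.2545]
ee_rot: [-0.003, -0.081, 0.997, -0.001]
contact_force: [-0.2, 1.0, -3.3]
grip_width: 0.555
grip_force: 52.1
```

```bash
python3 -c "
from h import *
plan([.50,-.21,.26],94.8,12)"
```

```text
cur yaw 99.3 turn -4.5 rv [-0.001 -0.006  0.078] dp_tool_total [ 14.85 -52.64  -0.42]
[1.24, -4.39, -0.04] [-0.0, -0.0, 0.006]
[1.21, -4.39, -0.04] [-0.0, -0.0, 0.006]
[1.18, -4.4, -0.04] [-0.0, -0.0, 0.006]
[1.15, -4.41, -0.04] [-0.0, -0.0, 0.006]
[1.12, -4.42, -0.04] [-0.0, -0.0, 0.006]
[1.09, -4.42, -0.04] [-0.0, -0.0, 0.006]
[1.07, -4.43, -0.04] [-0.0, -0.0, 0.006]
[1.04, -4.44, -0.04] [-0.0, -0.0, 0.006]
[1.01, -4.44, -0.04] [-0.0, -0.0, 0.006]
[0.98, -4.45, -0.04] [-0.0, -0.0, 0.006]
[0.95, -4.46, -0.04] [-0.0, -0.0, 0.006]
[0.92, -4.46, -0.05] [-0.0, -0.0, 0.006]
```

Near-left dock (.4462,-.1733) is next for yellow.

Call:
servo_tool(deltas=[{"delta_pos": [1.2, -4.4, 0], "turn": [0, 0, 0.006]}, {"delta_pos": [1.2, -4.4, 0], "turn": [0, 0, 0.007]}, {"delta_pos": [1.2, -4.4, 0], "turn": [0, 0, 0.006]}, {"delta_pos": [1.2, -4.4, 0], "turn": [0, 0, 0.007]}, {"delta_pos": [1.1, -4.4, 0], "turn": [0, 0, 0.006]}, {"delta_pos": [1.1, -4.4, 0], "turn": [0, 0, 0.007]}, {"delta_pos": [1.1, -4.4, 0], "turn": [0, 0, 0.006]}, {"delta_pos": [1, -4.4, 0], "turn": [0, 0, 0.007]}])

```text
clock: 47.6
position: [0.52, -0.029, 0.2547]
ee_rot: [-0.003, -0.055, 0.998, -0.0]
contact_force: [1.2, 0.4, -3.8]
grip_width: 0.559
grip_force: 52.3
```

Call:
servo_tool(deltas=[{"delta_pos": [1, -4.4, 0], "turn": [0, 0, 0.006]}, {"delta_pos": [1, -4.4, 0], "turn": [0, 0, 0.007]}, {"delta_pos": [1, -4.5, 0], "turn": [0, 0, 0.006]}, {"delta_pos": [0.9, -4.5, 0], "turn": [0, 0, 0.007]}, {"delta_pos": [0, 0, 0], "turn": [0, 0, 0]}, {"delta_pos": [0, 0, 0], "turn": [0, 0, 0]}, {"delta_pos": [0, 0, 0], "turn": [0, 0, 0]}, {"delta_pos": [0, 0, 0], "turn": [0, 0, 0]}])

```text
clock: 48.6
position: [0.5004, -0.2077, 0.2569]
ee_rot: [-0.001, -0.043, 0.999, 0.0]
contact_force: [0.2, 0.5, -2.9]
grip_width: 0.555
grip_force: 52.8
```

```bash
python3 docks.py n.png; python3 -c "
from h import *
plan([.446,-.1733,.09],94.8,4)"
```

```text
[ 0.5004 -0.2078  0.257 ]
pin [196. 124.] 0.98 [ 0.4574 -0.2924  0.025 ]
pin [285. 122.] 0.56 [ 0.4451 -0.1757  0.025 ]
pad 1608 [195.6 122.7] [ 0.4559 -0.2934] ((456.7610168457031, -293.3396301269531), (56.77288055419922, 50.11489486694336), 4.830938339233398) 0.0262
pad 1615 [286.4 122.7] [ 0.4458 -0.1737] ((446.6329040527344, -173.50985717773438), (56.77211380004883, 49.564125061035156), 4.831313133239746) 0.0262
peg 31 [193.8 112.3] [ 0.4418 -0.2933] ((442.0157165527344, -292.999755859375), (6.097038745880127, 7.496882915496826), 4.831271171569824) 0.0453
peg 30 [195.4 136.1] [ 0.4715 -0.2909] ((471.33367919921875, -290.7325134277344), (6.170852184295654, 8.296563148498535), 30.316844940185547) 0.0442
cur yaw 94.9 turn -0.1 rv [ 0.    -0.002  0.001] dp_tool_total [ 5.1   3.9  16.72]
[1.27, 0.98, 4.18] [0.0, -0.0, 0.0]
[1.28, 0.98, 4.18] [0.0, -0.0, 0.0]
[1.28, 0.98, 4.18] [0.0, -0.0, 0.0]
[1.28, 0.98, 4.18] [0.0, -0.0, 0.0]
```

Call:
servo_tool(deltas=[{"delta_pos": [2.5, 1.9, 0], "turn": [0, -0.002, 0]}, {"delta_pos": [2.55, 2, 0], "turn": [0, 0, 0]}, {"delta_pos": [0, 0, 4], "turn": [0, 0, 0]}, {"delta_pos": [0, 0, 5], "turn": [0, 0, 0]}, {"delta_pos": [0, 0, 4.5], "turn": [0, 0, 0]}, {"delta_pos": [0, 0, 3], "turn": [0, 0, 0]}, {"delta_pos": [0, 0, 0], "turn": [0, 0, 0]}, {"delta_pos": [0, 0, 0], "turn": [0, 0, 0]}])

```text
clock: 49.7
position: [0.4476, -0.174, 0.0941]
ee_rot: [0.001, -0.042, 0.999, -0.0]
contact_force: [0.3, 0.3, -2.4]
grip_width: 0.554
grip_force: 52.8
```

```bash
python3 -c "
from h import *
plan([.446,-.1733,.0585],94.8,1)"
```

```text
cur yaw 94.8 turn -0.0 rv [-0.001  0.002  0.   ] dp_tool_total [0.16 0.09 3.56]
[0.16, 0.09, 3.56] [-0.001, 0.002, 0.0]
```

Call:
servo_tool(deltas=[{"delta_pos": [0.06, 0.05, 1], "turn": [0, 0.002, 0]}, {"delta_pos": [0, 0, 1], "turn": [0, 0, 0]}, {"delta_pos": [0, 0, 0.7], "turn": [0, 0, 0]}, {"delta_pos": [0, 0, 0.5], "turn": [0, 0, 0]}, {"delta_pos": [0, 0, 0.3], "turn": [0, 0, 0]}, {"delta_pos": [0, 0, 0], "turn": [0, 0, 0]}, {"delta_pos": [0, 0, 0], "turn": [0, 0, 0]}, {"delta_pos": [0, 0, 0], "turn": [0, 0, 0]}])

```text
clock: 50.7
position: [0.4461, -0.1734, 0.0574]
ee_rot: [-0.001, -0.042, 0.999, 0.0]
contact_force: [-0.3, -0.5, -2.0]
grip_width: 0.551
grip_force: 52.9
```

Call:
servo_tool(deltas=[{"delta_pos": [0, 0, 0.4], "turn": [0, 0, 0]}, {"delta_pos": [0, 0, 0.3], "turn": [0, 0, 0]}, {"delta_pos": [0, 0, 0.2], "turn": [0, 0, 0]}, {"delta_pos": [0, 0, 0.1], "turn": [0, 0, 0]}, {"delta_pos": [0, 0, 0], "turn": [0, 0, 0]}, {"delta_pos": [0, 0, 0], "turn": [0, 0, 0]}, {"delta_pos": [0, 0, 0], "turn": [0, 0, 0]}, {"delta_pos": [0, 0, 0], "turn": [0, 0, 0]}])

```text
clock: 51.7
position: [0.446, -0.1733, 0.0472]
ee_rot: [-0.001, -0.042, 0.999, 0.0]
contact_force: [0.4, -0.6, -2.1]
grip_width: 0.557
grip_force: 52.9
```

Call:
servo_tool(deltas=[{"delta_pos": [0, 0, 0.1], "turn": [0, 0, 0]}, {"delta_pos": [0, 0, 0.05], "turn": [0, 0, 0]}, {"delta_pos": [0, 0, 0], "turn": [0, 0, 0]}, {"delta_pos": [0, 0, 0], "turn": [0, 0, 0]}, {"delta_pos": [0, 0, 0], "turn": [0, 0, 0]}, {"delta_pos": [0, 0, 0], "turn": [0, 0, 0]}, {"delta_pos": [0, 0, 0], "turn": [0, 0, 0]}, {"delta_pos": [0, 0, 0], "turn": [0, 0, 0]}])

```text
clock: 52.7
position: [0.4461, -0.1734, 0.0468]
ee_rot: [-0.001, -0.042, 0.999, -0.0]
contact_force: [-4.6, 3.2, 5.3]
grip_width: 0.558
grip_force: 54.0
```

Call:
servo_tool(deltas=[{"delta_pos": [0, 0, 0], "turn": [0, 0, 0]}, {"delta_pos": [0, 0, 0], "turn": [0, 0, 0]}, {"delta_pos": [0, 0, 0], "turn": [0, 0, 0]}, {"delta_pos": [0, 0, 0], "turn": [0, 0, 0]}, {"delta_pos": [0, 0, -3], "turn": [0, 0, 0]}, {"delta_pos": [0, 0, -5], "turn": [0, 0, 0]}, {"delta_pos": [0, 0, -6], "turn": [0, 0, 0]}, {"delta_pos": [0, 0, -6], "turn": [0, 0, 0]}], claw=6.8)

```text
clock: 53.7
position: [0.4461, -0.1735, 0.2475]
ee_rot: [-0.001, -0.042, 0.999, 0.0]
contact_force: [1.6, -0.1, -0.2]
grip_width: 0.793
grip_force: 0.0
```

```bash
python3 - <<'E'
from h import *
p=capture('wrist'); W=cloud(p).reshape(-1,3);c=p['image'].reshape(-1,3).astype(int)
for nm,xy in(('y',(.446,-.173)),('r',(.556,-.164)),('b',(.566,-.284))):
    m=(np.hypot(W[:,0]-xy[0],W[:,1]-xy[1])<.05)&(W[:,2]>.07)&(W[:,2]<.12)&(c.max(1)-c.min(1)>60)
    if m.sum()>30: print(nm,m.sum(),np.percentile(W[m,2],[5,50,95]),cv2.minAreaRect((W[m,:2]*1000).astype(np.float32)))
plan([.442,.271,.2],187.4,11)
E
```

```text
y 1841 [0.08809782 0.08996208 0.09115852] ((446.2500915527344, -174.3931884765625), (55.049896240234375, 48.245567321777344), 4.992103099822998)
r 1336 [0.08796153 0.08989254 0.09116097] ((553.1002197265625, -165.28663635253906), (54.42089080810547, 47.01737976074219), 4.765015125274658)
b 668 [0.08763384 0.08999909 0.091152  ] ((555.683349609375, -296.294677734375), (35.4839973449707, 66.68045043945312), 53.786983489990234)
cur yaw 94.8 turn -87.4 rv [0.003 0.011 1.525] dp_tool_total [-3.06 44.52  5.51]
[-0.28, 4.05, 0.5] [0.0, 0.001, 0.139]
[0.28, 4.05, 0.5] [0.0, 0.001, 0.139]
[0.84, 3.97, 0.5] [0.0, 0.001, 0.139]
[1.38, 3.82, 0.5] [0.0, 0.001, 0.139]
[1.89, 3.59, 0.5] [0.0, 0.001, 0.139]
[2.37, 3.29, 0.5] [0.0, 0.001, 0.139]
[2.8, 2.93, 0.5] [0.0, 0.001, 0.139]
[3.18, 2.52, 0.5] [0.0, 0.001, 0.139]
[3.5, 2.06, 0.51] [0.0, 0.001, 0.139]
[3.75, 1.55, 0.51] [0.0, 0.001, 0.139]
[3.93, 1.02, 0.51] [0.0, 0.001, 0.139]
```

All three mills are home (tops at .090). No green mill is in sight. Back to the handle.

Call:
servo_tool(deltas=[{"delta_pos": [-0.3, 4, 0.5], "turn": [0, 0, 0.139]}, {"delta_pos": [0.3, 4, 0.5], "turn": [0, 0, 0.139]}, {"delta_pos": [0.8, 4, 0.5], "turn": [0, 0, 0.139]}, {"delta_pos": [1.4, 3.8, 0.5], "turn": [0, 0, 0.139]}, {"delta_pos": [1.9, 3.6, 0.5], "turn": [0, 0, 0.139]}, {"delta_pos": [2.4, 3.3, 0.5], "turn": [0, 0, 0.139]}, {"delta_pos": [2.8, 2.9, 0.5], "turn": [0, 0, 0.139]}, {"delta_pos": [3.2, 2.5, 0.5], "turn": [0, 0, 0.139]}], claw=2.6)

```text
clock: 54.75
position: [0.4862, 0.0757, 0.2022]
ee_rot: [-0.034, 0.44, 0.897, 0.022]
contact_force: [-0.1, 1.5, 0.4]
grip_width: 0.3
grip_force: 0.0
```

Call:
servo_tool(deltas=[{"delta_pos": [3.5, 2.1, 0.5], "turn": [0, 0, 0.139]}, {"delta_pos": [3.8, 1.6, 0.5], "turn": [0, 0, 0.139]}, {"delta_pos": [3.9, 1, 0.5], "turn": [0, 0, 0.139]}, {"delta_pos": [0, 0, 0], "turn": [0, 0, 0]}, {"delta_pos": [0, 0, 0], "turn": [0, 0, 0]}, {"delta_pos": [0, 0, 0], "turn": [0, 0, 0]}, {"delta_pos": [0, 0, 0], "turn": [0, 0, 0]}, {"delta_pos": [0, 0, 0], "turn": [0, 0, 0]}])

```text
clock: 55.75
position: [0.5227, 0.0471, 0.1767]
ee_rot: [-0.091, 0.52, 0.847, 0.063]
contact_force: [0.2, 0.4, -0.6]
grip_width: 0.303
grip_force: 0.0
```

```bash
python3 w2.py o.png | grep -E 'handle|^\[|^0.073'; python3 -c "
from h import *
plan([.4415,.2713,.0545],187.4,4)"
```

```text
[0.5227 0.0471 0.1767] 55.75
0.073 418 [291.   9.] [0.4676 0.2238 0.075 ] ((466.38006591796875, 224.71058654785156), (39.89101791381836, 12.152945518493652), 1.3617318868637085) [147. 145. 144.]
0.073 321 [480. 166.] [0.682  0.179  0.0805] ((697.08203125, 179.08929443359375), (9.251994132995605, 55.07855987548828), 87.54776763916016) [48. 29. 18.]
0.073 766 [486. 274.] [0.7449 0.0939 0.0807] ((753.6220092773438, 91.61660766601562), (26.466747283935547, 63.94482421875), 9.898983001708984) [77. 76. 76.]
cur yaw 26.7 turn -19.3 rv [-0.026 -0.222  0.337] dp_tool_total [20.41  2.71 17.16]
[5.1, 0.68, 4.29] [-0.007, -0.056, 0.084]
[5.37, 0.21, 4.0] [-0.007, -0.056, 0.084]
[5.58, -0.28, 3.7] [-0.007, -0.056, 0.084]
[5.73, -0.78, 3.38] [-0.007, -0.056, 0.084]
```

The wrist neared its joint limit turning that way, so the tool is tilted. I'll straighten it and turn the other way round.

```bash
python3 - <<'E'
from h import *
s=read_state(); print(s['joints'].round(2))
q=s['ee_rot'];M=R.from_quat([q[1],q[2],q[3],q[0]]);m=M.as_matrix()
# straighten, yaw 28
plan([.46,.16,.24],28,4,4)
E
```

```text
[ 0.31 -0.08 -0.07 -0.22 -1.6  -2.99]
cur yaw 26.7 turn 1.3 rv [ 0.014 -0.222 -0.021] dp_tool_total [14.   -0.44 -3.35]
[3.5, -0.11, -0.84] [0.003, -0.056, -0.005]
[3.45, -0.09, -1.03] [0.003, -0.056, -0.005]
[3.39, -0.08, -1.22] [0.003, -0.056, -0.005]
[3.31, -0.07, -1.41] [0.003, -0.056, -0.005]
```

Call:
servo_tool(deltas=[{"delta_pos": [3.5, -0.1, -1], "turn": [0, -0.056, -0.05]}, {"delta_pos": [3.4, -0.1, -1], "turn": [0, -0.056, -0.05]}, {"delta_pos": [3.4, -0.1, -1.2], "turn": [0, -0.056, -0.05]}, {"delta_pos": [3.3, 0, -1.4], "turn": [0, -0.056, -0.05]}, {"delta_pos": [0, 0, 0], "turn": [0, 0, -0.17]}, {"delta_pos": [0, 0, 0], "turn": [0, 0, -0.17]}, {"delta_pos": [0, 0, 0], "turn": [0, 0, -0.17]}, {"delta_pos": [0, 0, 0], "turn": [0, 0, -0.17]}])

```text
clock: 56.9
position: [0.4778, 0.1009, 0.2374]
ee_rot: [0.003, 0.072, 0.997, 0.032]
contact_force: [-0.1, -0.2, -0.4]
grip_width: 0.301
grip_force: 0.0
```

Call:
servo_tool(deltas=[{"delta_pos": [0, 0, 0], "turn": [0, 0, -0.17]}, {"delta_pos": [0, 0, 0], "turn": [0, 0, -0.17]}, {"delta_pos": [0, 0, 0], "turn": [0, 0, -0.17]}, {"delta_pos": [0, 0, 0], "turn": [0, 0, -0.17]}, {"delta_pos": [0, 0, 0], "turn": [0, 0, -0.17]}, {"delta_pos": [0, 0, 0], "turn": [0, 0, -0.17]}, {"delta_pos": [0, 0, 0], "turn": [0, 0, -0.17]}, {"delta_pos": [0, 0, 0], "turn": [0, 0, -0.17]}])

```text
clock: 57.9
position: [0.4779, 0.1008, 0.2373]
ee_rot: [0.023, -0.571, 0.82, 0.023]
contact_force: [0.5, -0.4, -0.4]
grip_width: 0.305
grip_force: 0.0
```

```bash
python3 - <<'E'
from h import *
s=read_state(); print(s['joints'].round(2))
plan([.4415,.2713,.2],187.4,4)
E
```

```text
[ 0.59 -0.28 -0.18 -0.05 -1.63 -0.94]
cur yaw 159.7 turn 27.7 rv [-0.004  0.065 -0.484] dp_tool_total [-14.45   9.28   4.77]
[-3.61, 2.32, 1.19] [-0.001, 0.016, -0.121]
[-3.89, 1.87, 1.13] [-0.001, 0.016, -0.121]
[-4.1, 1.38, 1.07] [-0.001, 0.016, -0.121]
[-4.25, 0.87, 1.0] [-0.001, 0.016, -0.121]
```

Call:
servo_tool(deltas=[{"delta_pos": [-3.6, 2.3, 1.2], "turn": [0, 0.016, -0.121]}, {"delta_pos": [-3.9, 1.9, 1.1], "turn": [0, 0.016, -0.121]}, {"delta_pos": [-4.1, 1.4, 1.1], "turn": [0, 0.016, -0.121]}, {"delta_pos": [-4.2, 0.9, 1], "turn": [0, 0.016, -0.121]}, {"delta_pos": [0, 0, 0], "turn": [0, 0, 0]}, {"delta_pos": [0, 0, 0], "turn": [0, 0, 0]}, {"delta_pos": [0, 0, 0], "turn": [0, 0, 0]}, {"delta_pos": [0, 0, 0], "turn": [0, 0, 0]}])

```text
clock: 58.9
position: [0.4423, 0.2704, 0.2004]
ee_rot: [-0.002, 0.749, -0.663, 0.001]
contact_force: [-0.0, 0.3, -0.9]
grip_width: 0.301
grip_force: 0.0
```

```bash
python3 w2.py o.png | grep -E 'handle|^\[|^0.073'; python3 -c "
from h import *
plan([.4415,.2713,.12],187.4,2)"
```

```text
[0.4423 0.2704 0.2004] 58.9
0.073 1782 [239. 169.] [0.4525 0.2542 0.0753] ((463.8230285644531, 240.20755004882812), (39.690956115722656, 176.3643341064453), 7.344153881072998) [134. 130. 127.]
handle [251.8, 185.3] 0.93 [0.44619166 0.27420182 0.07      ]
cur yaw -173.0 turn 0.4 rv [-0.004  0.    -0.007] dp_tool_total [-0.07  0.08  8.01]
[-0.03, 0.04, 4.0] [-0.002, 0.0, -0.003]
[-0.04, 0.03, 4.0] [-0.002, 0.0, -0.003]
```

Call:
servo_tool(deltas=[{"delta_pos": [0, 0, 3], "turn": [-0.004, 0, -0.007]}, {"delta_pos": [0, 0, 4], "turn": [0, 0, 0]}, {"delta_pos": [0, 0, 3], "turn": [0, 0, 0]}, {"delta_pos": [0, 0, 2], "turn": [0, 0, 0]}, {"delta_pos": [0, 0, 1.5], "turn": [0, 0, 0]}, {"delta_pos": [0, 0, 1.1], "turn": [0, 0, 0]}, {"delta_pos": [0, 0, 0], "turn": [0, 0, 0]}, {"delta_pos": [0, 0, 0], "turn": [0, 0, 0]}])

```text
clock: 60.05
position: [0.4421, 0.2713, 0.0542]
ee_rot: [-0.0, 0.752, -0.66, -0.0]
contact_force: [-0.3, -0.5, 0.1]
grip_width: 0.305
grip_force: 0.0
```

Call:
servo_tool(deltas=[{"delta_pos": [0, 0, 0], "turn": [0, 0, 0]}, {"delta_pos": [0, 0, 0], "turn": [0, 0, 0]}, {"delta_pos": [0, 0, 0], "turn": [0, 0, 0]}, {"delta_pos": [0, 0, 0], "turn": [0, 0, 0]}, {"delta_pos": [0, 0, 0], "turn": [0, 0, 0]}, {"delta_pos": [0, 0, 0], "turn": [0, 0, 0]}, {"delta_pos": [0, 0, 0], "turn": [0, 0, 0]}, {"delta_pos": [0, 0, 0], "turn": [0, 0, 0]}], claw=0, squeeze=40)

```text
clock: 61.05
position: [0.4422, 0.2713, 0.0543]
ee_rot: [-0.0, 0.752, -0.659, -0.0]
contact_force: [2.2, 0.6, 5.5]
grip_width: 0.097
grip_force: 39.2
```

Call:
servo_tool(deltas=[{"delta_pos": [0, -1, 0], "turn": [0, 0, 0]}, {"delta_pos": [0, -2, 0], "turn": [0, 0, 0]}, {"delta_pos": [0, -2.2, 0], "turn": [0, 0, 0]}, {"delta_pos": [0, -2.2, 0], "turn": [0, 0, 0]}, {"delta_pos": [0, -2.2, 0], "turn": [0, 0, 0]}, {"delta_pos": [0, -2.2, 0], "turn": [0, 0, 0]}, {"delta_pos": [0, -2, 0], "turn": [0, 0, 0]}, {"delta_pos": [0, -1, 0], "turn": [0, 0, 0]}])

```text
clock: 62.05
position: [0.5894, 0.2901, 0.0543]
ee_rot: [0.0, 0.752, -0.66, -0.0]
contact_force: [-3.0, -1.4, 7.7]
grip_width: 0.094
grip_force: 39.9
```

Call:
servo_tool(deltas=[{"delta_pos": [0, -0.4, 0], "turn": [0, 0, 0]}, {"delta_pos": [0, -0.4, 0], "turn": [0, 0, 0]}, {"delta_pos": [0, -0.4, 0], "turn": [0, 0, 0]}, {"delta_pos": [0, 0, 0], "turn": [0, 0, 0]}, {"delta_pos": [0, 0, 0], "turn": [0, 0, 0]}, {"delta_pos": [0, 0, 0], "turn": [0, 0, 0]}, {"delta_pos": [0, 0, 0], "turn": [0, 0, 0]}, {"delta_pos": [0, 0, 0], "turn": [0, 0, 0]}])

```text
clock: 63.05
position: [0.601, 0.2916, 0.0543]
ee_rot: [-0.0, 0.752, -0.66, 0.0]
contact_force: [1.2, -1.0, 5.8]
grip_width: 0.099
grip_force: 39.7
```

Call:
servo_tool(deltas=[{"delta_pos": [0, -0.3, 0], "turn": [0, 0, 0]}, {"delta_pos": [0, -0.3, 0], "turn": [0, 0, 0]}, {"delta_pos": [0, -0.2, 0], "turn": [0, 0, 0]}, {"delta_pos": [0, -0.2, 0], "turn": [0, 0, 0]}, {"delta_pos": [0, -0.1, 0], "turn": [0, 0, 0]}, {"delta_pos": [0, 0, 0], "turn": [0, 0, 0]}, {"delta_pos": [0, 0, 0], "turn": [0, 0, 0]}, {"delta_pos": [0, 0, 0], "turn": [0, 0, 0]}])

```text
clock: 64.05
position: [0.6102, 0.2928, 0.0543]
ee_rot: [0.002, 0.752, -0.659, -0.001]
contact_force: [-5.6, -1.2, 9.7]
grip_width: 0.097
grip_force: 40.1
```

Call:
servo_tool(deltas=[{"delta_pos": [0, -0.1, 0], "turn": [0, 0, 0]}, {"delta_pos": [0, -0.1, 0], "turn": [0, 0, 0]}, {"delta_pos": [0, 0, 0], "turn": [0, 0, 0]}, {"delta_pos": [0, 0, 0], "turn": [0, 0, 0]}, {"delta_pos": [0, 0, 0], "turn": [0, 0, 0]}, {"delta_pos": [0, 0, 0], "turn": [0, 0, 0]}, {"delta_pos": [0, 0, 0], "turn": [0, 0, 0]}, {"delta_pos": [0, 0, 0], "turn": [0, 0, 0]}])

```text
clock: 65.05
position: [0.6103, 0.2928, 0.0543]
ee_rot: [0.003, 0.752, -0.659, -0.002]
contact_force: [-16.3, -3.5, 15.1]
grip_width: 0.101
grip_force: 40.7
```

Hard stop: the drawer is shut. Relax, release and lift clear, then check everything.

Call:
servo_tool(deltas=[{"delta_pos": [0, 0.15, 0], "turn": [0, 0, 0]}, {"delta_pos": [0, 0.15, 0], "turn": [0, 0, 0]}, {"delta_pos": [0, 0, 0], "turn": [0, 0, 0]}, {"delta_pos": [0, 0, 0], "turn": [0, 0, 0]}, {"delta_pos": [0, 0, 0], "turn": [0, 0, 0]}, {"delta_pos": [0, 0, 0], "turn": [0, 0, 0]}, {"delta_pos": [0, 0, 0], "turn": [0, 0, 0]}, {"delta_pos": [0, 0, 0], "turn": [0, 0, 0]}])

```text
clock: 66.05
position: [0.6102, 0.2928, 0.0544]
ee_rot: [0.001, 0.752, -0.659, -0.0]
contact_force: [-2.1, -0.9, 7.2]
grip_width: 0.095
grip_force: 40.0
```

Call:
servo_tool(deltas=[{"delta_pos": [0, 0, 0], "turn": [0, 0, 0]}, {"delta_pos": [0, 0, 0], "turn": [0, 0, 0]}, {"delta_pos": [0, 0, 0], "turn": [0, 0, 0]}, {"delta_pos": [0, 0, 0], "turn": [0, 0, 0]}, {"delta_pos": [0, 0, -2], "turn": [0, 0, 0]}, {"delta_pos": [0, 0, -5], "turn": [0, 0, 0]}, {"delta_pos": [0, 0, -5], "turn": [0, 0, 0]}, {"delta_pos": [0, 0, -5], "turn": [0, 0, 0]}], claw=2.4)

```text
clock: 67.05
position: [0.6103, 0.293, 0.225]
ee_rot: [0.001, 0.752, -0.66, -0.0]
contact_force: [0.8, 0.4, 0.6]
grip_width: 0.286
grip_force: 0.0
```

```bash
python3 - <<'E'
from h import *
s=read_state(); print(s['position'],s['contact_force'],s['clock'])
p=capture('side'); q=capture('scene'); w=capture('wrist')
for r in pinpoint('drawer_handle',w)[:1]: print(ray(w,r['uv'],.07))
im=np.hstack([p['image'][150:330,60:400],q['image'][120:300,100:440]])[...,::-1]
cv2.imwrite('pics/q.png',cv2.resize(np.vstack([im[:,:340],im[:,340:]]),None,fx=1.65,fy=1.65,interpolation=cv2.INTER_CUBIC))
for n,c in(('side',p),('scene',q)):
    W=cloud(c).reshape(-1,3);k=c['image'].reshape(-1,3).astype(int)
    for nm,xy in(('y',(.446,-.173)),('r',(.556,-.164)),('b',(.566,-.284))):
        m=(np.hypot(W[:,0]-xy[0],W[:,1]-xy[1])<.05)&(W[:,2]>.08)&(W[:,2]<.12)
        if m.sum()>20: print(n,nm,m.sum(),np.percentile(W[m,2],[5,50,95]).round(4))
E
```

```text
[0.61025003 0.29296367 0.22501458] [0.8144803  0.35792032 0.64040899] 67.05
side y 161 [0.0816 0.0896 0.092 ]
side r 149 [0.0815 0.0896 0.092 ]
side b 120 [0.0817 0.0898 0.0923]
scene y 186 [0.082  0.0896 0.0915]
scene r 236 [0.0819 0.0896 0.0915]
scene b 217 [0.0816 0.0894 0.0914]
```

View pics/q.png

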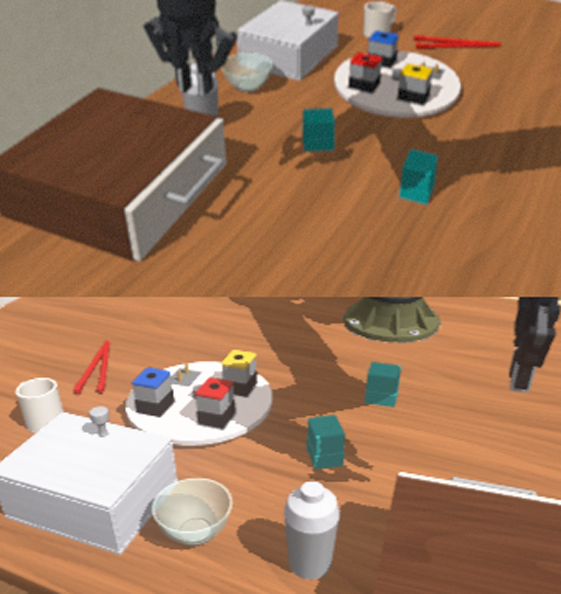

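The picture shows the red, yellow and blue mills upright on the susan, at about (366,68), (416,82) and (383,47) in the upper half. The drawer is shut against its cabinet, the bystanders look unmoved and the gripper is clear, so I'm handing in.

```bash
python3 -c "
from bench import *
print(close_job())"
```

```text
the job is handed in; nothing more can be done
None
```

I pulled the drawer fully open, seated the red, yellow and blue mills fully home on three docks (no green mill was in view), pushed the drawer shut, and handed the job in at about 67 s; no verdict was returned.

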